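# Set the quick clamp for flat work and clamp the small board

### The job

Set the bench-mounted quick clamp up for flat work: lift its loose wooden stop block off the pin, turn it end for end and refit it fully down on the pin with the broad flat end towards the jaw. Then slide the small pale board, flat on the bench, in between jaw and block until it lies square against the back fence, and squeeze and release the clamp's trigger again and again until the jaw grips the board firmly against the block and stays gripping with the trigger let go. Move the jaw only by its trigger, and do not knock over the glue bottle.

Things in the scene. Friction and masses are not known exactly. Their poses are not given: they have to be found in the camera images.
- clamp_frame: Fixed frame of the clamp, screwed to the bench. Origin on the bench top; y axis = clamp axis (the jaw closes towards +y), x axis points to the back fence, z up. Head: two grey cheeks 78 mm high, y -192 to -130 mm, x -21 to 21 mm. A 6 mm high tie bar runs at x 38 to 58 mm, y -217 to 138 mm; between head and seat the bench is bare in front of the fence
- fence (a point): Middle of the top front edge of the wooden back fence: at x = 38, y = -50, z = 26 mm of the clamp frame; the fence runs 80 mm to either side of it along y and is upright
- pin (a point): Top of the upright steel pin of the stop block's seat, at x = 0, y = 88 mm of the clamp frame: 10 mm diameter, top 30 mm above the bench, 24 above the 6 mm seat plate (x -32 to 38, y 67 to 138 mm), tapered over the last 6 mm. Behind it stands an end wall 40 mm high, 60 mm wide, face at y = 123 mm, so the block must be lifted to turn
- stop_block: Loose wooden block, T-shaped from above, 32 mm high, 0.15 kg. Origin: lower mouth of its 14 mm hole (32 mm deep, along z). Along its y: round nose, tip at -33 mm; shank 36 mm wide (x) from -21 to 21; flat head 64 mm wide to 33. On top at y = 0 a lifting fin, 14 mm thick (y), 36 wide (x), z 32 to 65. Starts with y along the frame's y, head at the end wall; to end with y opposed, origin 6 mm high
- flat_face (a point): Centre of the stop block's broad flat face (y = 33 mm, z = 16 mm of the block)
- board: Small pale wooden board, 75 mm (its x) by 100 mm (its y) by 22 mm thick, 0.1 kg, lying flat on the bench in front of the gap between jaw and stop block, x axis roughly along the clamp frame's x. Origin: centre of its underside. In place, its origin is at x = 0 of the clamp frame and the clamp squeezes its 100 mm length (the block's flat face is then near y = 55 mm)
- push_rod: Steel push rod with the jaw on its front end, sliding along the clamp frame's y axis; origin at the frame's origin plus the rod's travel (0 to 60 mm) along y. A brake of about 12 N holds it wherever it is left, and so holds the grip
- jaw_face (a point): Centre of the jaw's rubber face, 40 mm wide (x) by 30 mm high, 20 mm above the bench; at first at y = -85 to -75 mm of the clamp frame
- trigger (a joint): Trigger angle (rad): 0 let go (leaning 0.25 rad towards the jaw), 0.5 fully squeezed to the handle. Springs back by itself. A full squeeze moves the jaw on by about 11 mm, a shorter one less; the jaw stays as the trigger returns. Moving the jaw takes about 8 N at the trigger_pad; once it meets the work the trigger stops short, and 14 to 22 N there sets the grip
- trigger_pad (a point): Middle of the trigger's front (side to the jaw), 60 mm above its pivot. The trigger is a plate 22 mm wide (x), 10 mm thick, top 80 mm above the pivot; pivot axis along x at y = -155, z = 70 mm of the clamp frame. Squeezed, this point moves 30 mm to -y. Push it so, or pinch it with the handle
- handle (a point): Middle of the back of the fixed upright handle, behind the trigger, at y = -199, z = 128 mm of the clamp frame. The handle is 30 mm wide (x), 18 mm thick, top at z = 166 mm. Handle and trigger together measure about 64 mm here when let go, 34 mm fully squeezed
- glue_bottle: Upright white glue bottle with a pointed cap, 47 mm wide and 148 mm high, behind the fence; origin at the centre of its base
Not all that is in view belongs to the job. Leave any blue look-alike of the stop_block alone.

How it is judged (in metres and radians):
On the way, in this order (a step that is already met when the one before it is completed fails the run):
1. the stop block is lifted clear of its pin (height (world z) of stop_block above 0.032 m), for 0.1 s.
2. the stop block is back down on the pin with its flat end towards the jaw (y of flat_face in the frame of clamp_frame below 0.065 m and horizontal distance between stop_block and pin below 0.005 m and z of stop_block in the frame of clamp_frame below 0.01 m and angle between stop_block's own z axis and vertical below 0.1 rad), for 0.2 s.
3. the board lies square against the back fence, between jaw and block (x of board in the frame of clamp_frame between -0.006 and 0.006 m and angle between the x axis of board and the x axis of clamp_frame, either way round below 0.08 rad and height (world z) of board below 0.006 m), for 0.2 s.
4. the trigger is squeezed nearly all the way (value of joint trigger above 0.38 rad), for 0.05 s.
5. with the trigger let go the jaw grips the board firmly against the block (contact force between push_rod and board above 5 N and contact force between board and stop_block above 5 N and value of joint trigger below 0.1 rad), for 0.3 s.
At the end, for the whole second after the job is handed in: Stop block level on its pin (within 5 mm sideways, 4 mm of its seat), flat end to the jaw; board flat on the bench against the fence (within 6 mm, square within 0.08 rad), pressed with over 5 N by the jaw and against the block; trigger let go (below 0.1 rad), all at rest, glue bottle upright (all of step 2 and all of step 3 and all of step 5 and linear speed of each of board, stop_block below 0.02 m/s and angle between glue_bottle's own z axis and vertical below 0.3 rad); the robot touches nothing.
It fails at once if the robot pushes on the jaw or the push rod itself (contact force between any of the fingers, the arm and push_rod above 3 N).
It fails at once if the board is lifted off the bench (height (world z) of board above 0.03 m).
It fails at once if the glue bottle is knocked over (angle between glue_bottle's own z axis and vertical above 0.5 rad).
It also fails if it takes over 64 s, if anything falls off the work surface, if the arm or the gripper's body presses on something with over 40 N, if the wrist force passes 120 N, or if a joint passes its speed limit or range.

### The arm

A 6-joint arm with a two-finger parallel gripper is mounted at the origin on a cart in front of the work surface, level with it; the furniture and walls round the work are solid. World frame = base frame: x ahead of the robot, y to its left, z up, the work surface at z = 0. Lengths are in m, angles in degrees, forces in N, time in s.
With the tool pointing down it reaches from about 0.25 to 0.775 m from the base axis. Payload 4 kg.
Tool frame: the origin (TCP) lies midway between the tips of the shut fingers; the grasp point (between the pads) lies 19 mm behind it; z points along the fingers, y is the direction in which the jaws open and shut (so a half turn about z gives the same grasp; the last joint's range is limited). The gripper opens to 94 mm and grips with 3 to 60 N. Pads are 16 mm wide; open, the fingers measure 119 mm over their backs; the gripper's body (75 mm by 177 mm) begins 78 mm behind the grasp point.
Start: joints at [69.609, 4.996, 78.535, -0, 96.463, -5.907], TCP at [0.138, 0.533, 0.172] pointing down, gripper open.
Joint ranges: [-177.83, 177.83], [-43.37, 116.18], [15.69, 146.23], [-61.86, 241.86], [9.47, 152.12], [-147.06, 147.06]. Speed limits (degrees/s): [159.86, 159.86, 180, 180, 180, 180].

### API

Orientations are given as a 3x3 rotation matrix whose columns are the frame's x, y, z axes.
In Python, from bench import readout, read_camera, manip gives the robot as it stands. The module is installed in compiled form; this text tells all that it offers.
- The arm moves only by the tool carry_out, never from a script. Its argument "targets" is a list that holds one entry, the list of rows, each a list of 7 numbers: the closure, from 0 (fully open) to 1 (shut), then the shift along the world's x, y, z in m, then the turn, a rotation vector about the world's x, y, z in degrees. In form: [[[claw, tx, ty, tz, ax, ay, az], ...]]. A call has 1 to 8 rows; each row shifts and turns the pose as measured when the row begins; what a row does not reach is not made up. A row lasts 1/8 s, in which the tool goes at most 62.5 mm and 10.7 degrees, less where a joint would pass 70% of its speed; a pose out of reach is approached as far as the arm can. A call is refused whole if a number of a shift passes 0.0625 or a number of a turn 10.7, either way. A call with a gripper value outside its range is refused whole. The fingers move at their own pace and stop on an object; "force" is the grip in N (left out, the last holds). Time passes only in rows, so rows that do not move let the fingers close. It gives the time, the measured TCP pose, the force and the opening at its end, in the units of the state.
- readout.get_obs(): the state, without advancing time (a new reading comes with each control period).
- read_camera(name): name is "scene" or "top" or "wrist"; returns a dict with "frame" (384x512x3 uint8, red, green, blue), "depth" (384x512 float32, m along the optical axis (not along the pixel's ray), 0 where there is no reading), "fovy" (degrees; the focal length in pixels is half the picture's height over the tangent of half this angle, whatever the lens; pixels are square), "cx", "cy" (the principal point, pixels), "eye" and "rotation" of the camera in the world. Camera axes: x right, y down, z forward; pixel columns grow to the right and rows downward; lengths in m; the calibration is good to about 2 mm. The wrist camera is an equidistant fisheye: a pixel r from the principal point sees the ray r / f radians off the axis. A picture is of the moment at which its call begins.
- manip.sign_off(): hands the job in, once; it reports no verdict.
The state is a dict: "t": time; "q": joint angles; "joint_velocities": joint speeds; "tau": joint torques, N m; "tcp_pos": TCP position; "tool_rot": TCP orientation; "force": force on the tool from outside, world axes, zero at the start; "torque": the same for the moment, N m; "finger_gap": finger opening in m.
Only numpy, scipy, OpenCV 4.12 (cv2) and the standard library are available. Lean on these libraries where they do the work, as an engineer would, in place of code of your own. Each camera call takes 0.05 s, during which the arm holds its last target.

## Working session

There is one attempt and no reset: what is moved stays moved. The work goes in short steps, Python scripts to look and compute and a tool call to move; the robot and the scene stay as the last step left them, time stands still between calls to the robot, and variables do not carry over. Pictures are saved under pics/ and viewed, and the job is handed in when it is done.

Besides the shell and the picture viewer there is one more tool, called after "Call:" as name(argument=value, ...), one argument or row to a line, values as JSON. carry_out: Moves the arm, as the interface text tells. Its arguments: {"type":"object","properties":{"targets":{"type":"array"},"force":{"type":"number"}},"required":["targets"]}

```bash
mkdir -p pics; cat > h.py <<'E'
import numpy as np,cv2
from bench import readout, read_camera, manip
def snap(n,fn):
    c=read_camera(n); cv2.imwrite('pics/'+fn,cv2.cvtColor(c['frame'],cv2.COLOR_RGB2BGR)); np.savez('pics/'+fn[:-4],**c); return c
def pts(c):
    d=c['depth'];H,W=d.shape;f=H/2/np.tan(np.radians(c['fovy'])/2)
    v,u=np.mgrid[:H,:W].astype(float)
    p=np.stack([(u-c['cx'])/f*d,(v-c['cy'])/f*d,d],-1)
    return p@np.array(c['rotation']).T+np.array(c['eye'])
def ray(c,u,v,z):
    H=c['frame'].shape[0];f=H/2/np.tan(np.radians(float(c['fovy']))/2)
    d=np.array(c['rotation'])@np.array([(u-c['cx'])/f,(v-c['cy'])/f,1]);e=np.array(c['eye'])
    return e+d*(z-e[2])/d[2]
E
python3 - <<'E'
from h import *
for n in('scene','top','wrist'):
    c=snap(n,n+'0.png');print(n,c['fovy'],c['cx'],c['cy'],c['eye'],np.round(c['rotation'],3).tolist())
print(readout.get_obs())
E
```

```text
scene 49.49549986247988 256.92336953709014 192.6452606663125 [-0.13605844 -0.66536674  1.06285229] [[0.674, -0.548, 0.495], [-0.739, -0.484, 0.469], [-0.017, -0.682, -0.731]]
top 53.70461516048874 253.70071867152728 193.66121738638006 [ 0.32635869 -0.03195604  1.27973558] [[0.006, -0.988, 0.157], [-1.0, -0.007, -0.003], [0.004, -0.157, -0.988]]
wrist 65.70646984690485 256.5440051171356 196.29088379176494 [0.07331982 0.54851414 0.38403202] [[0.248, 0.944, 0.219], [0.969, -0.241, -0.059], [-0.003, 0.227, -0.974]]
{'t': 0.15, 'q': array([ 6.96081304e+01,  5.02937390e+00,  7.86034803e+01, -1.38342298e-03,
        9.64633233e+01, -5.90618842e+00]), 'joint_velocities': array([ 0.15070597,  0.00233747, -0.2320558 ,  0.04757803,  0.06945618,
       -0.02230459]), 'tau': array([ 1.10643490e-03, -3.40640759e+01, -3.02794325e+01,  7.17796921e-02,
        3.04489012e-02, -1.20673881e-04]), 'tcp_pos': array([0.13741317, 0.53206571, 0.17108535]), 'tool_rot': array([[-9.68209466e-01,  2.50140187e-01, -5.62406102e-04],
       [ 2.50140775e-01,  9.68208186e-01, -1.58177667e-03],
       [ 1.48860280e-04, -1.67217184e-03, -9.99998591e-01]]), 'force': array([ 0.48115593, -0.38219179,  1.04448054]), 'torque': array([-0.01690003, -0.05936878, -0.01586693]), 'finger_gap': 0.09379361309841985}
```

View pics/scene0.png

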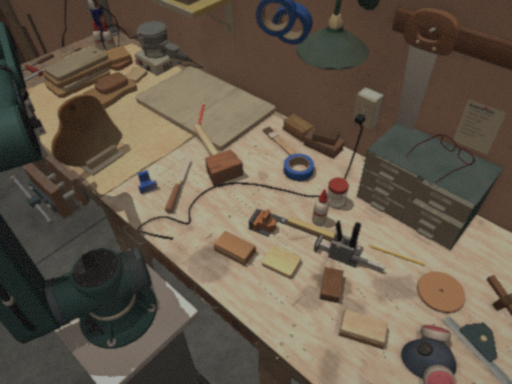

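View pics/top0.png

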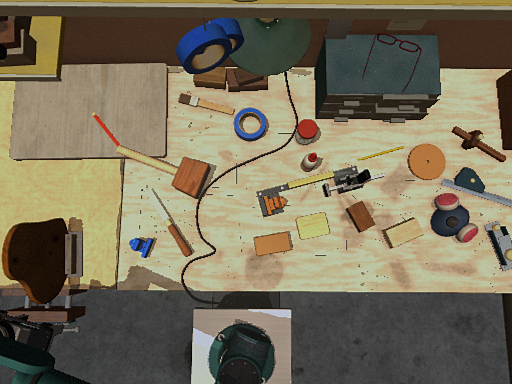

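View pics/wrist0.png

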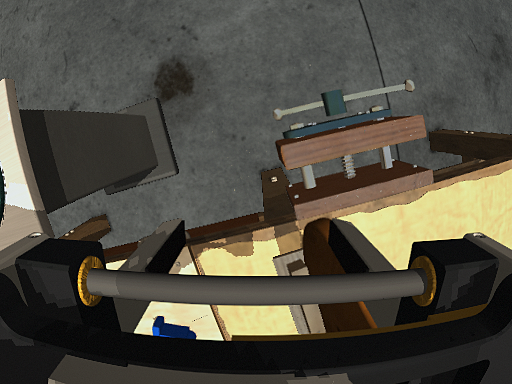

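```bash
python3 - <<'E'
import cv2
a=cv2.imread('pics/top0.png')[140:260,240:400];cv2.imwrite('pics/t0z.png',cv2.resize(a,None,fx=5,fy=5,interpolation=cv2.INTER_CUBIC))
a=cv2.imread('pics/scene0.png')[170:320,200:400];cv2.imwrite('pics/s0z.png',cv2.resize(a,None,fx=4,fy=4,interpolation=cv2.INTER_CUBIC))
E
```

```text
(no output)
```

View pics/t0z.png

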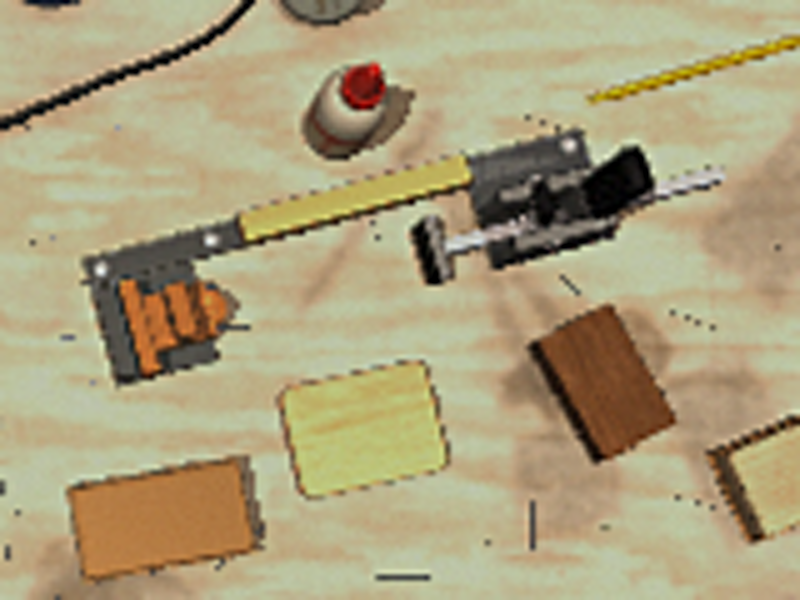

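View pics/s0z.png

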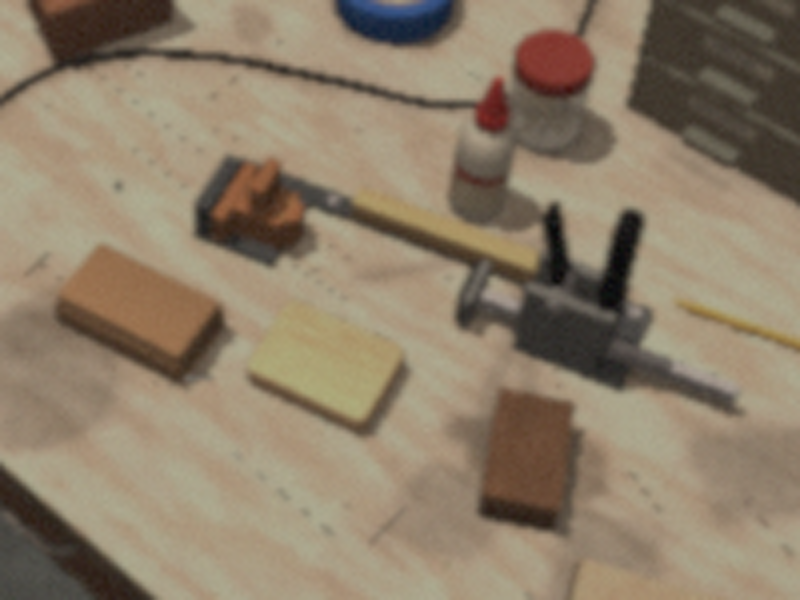

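```bash
cat > m.py <<'E'
from h import *
def meas(c,v=True):
    P=pts(c);hsv=cv2.cvtColor(c['frame'],cv2.COLOR_RGB2HSV)
    return P,hsv
def rect(xy):
    r=cv2.minAreaRect(xy.astype(np.float32)*1000);return np.round(r[0],1),np.round(r[1],1),round(r[2],2)
E
python3 - <<'E'
from m import *
c=dict(np.load('pics/top0.npz'));P,hsv=meas(c)
roi=np.zeros(P.shape[:2],bool);roi[140:260,240:400]=1
z=P[...,2]
print('bench z',np.median(z[roi]))
def rep(name,m):
    n,l,s,ct=cv2.connectedComponentsWithStats((m&roi).astype(np.uint8))
    for i in range(1,n):
        if s[i,4]>25:
            k=l==i;print(name,s[i],np.round(ct[i],1),'z',np.round(np.percentile(z[k],[5,50,95]),4),rect(P[k][:,:2]), 'hsv',np.median(hsv[k],0))
for u,v in((313,226),(310,181),(270,203),(273,243)):print(hsv[v,u],P[v,u])
rep('yel',(hsv[...,0]>=22)&(hsv[...,0]<=32)&(hsv[...,1]>95)&(hsv[...,2]>90))
rep('orange',(hsv[...,0]<14)&(hsv[...,1]>150)&(hsv[...,2]>90))
rep('tall',z>0.06)
rep('z>12',z>0.013)
E
```

```text
bench z 0.001976040182112726
[ 30 101 192] [ 0.41894376 -0.23318971  0.01960972]
[ 28 126 197] [ 0.56884718 -0.22407953  0.03090019]
[ 13 191 172] [ 0.49228242 -0.08943131  0.04016759]
[ 15 160 178] [ 0.36157085 -0.09922136  0.03781021]
yel [357 147  43  14  86] [378.1 153.5] z [0.0022 0.0082 0.0122] (array([ 672.2, -466.4]), array([  8.4, 155. ]), 16.74) hsv [ 24. 228. 174.]
yel [288 171  47  17 242] [310.5 179. ] z [0.0231 0.0272 0.0315] (array([ 491.9, -140.6]), array([ 87.4, 386.3]), 43.97) hsv [ 26. 131. 191.]
yel [297 213  32  26 407] [312.4 222.7] z [0.0191 0.0231 0.0273] (array([ 400. , -150.6]), array([ 66.6, 271.9]), 18.58) hsv [ 28. 105. 190.]
orange [308 153   9   9  51] [312.  156.6] z [0.1104 0.1237 0.1479] (array([ 628.4, -218.9]), array([24.4, 18.7]), 52.35) hsv [  2. 217. 125.]
orange [264 196  21  19 197] [273.3 203.2] z [0.0348 0.0405 0.0738] (array([ 485.7, -102.6]), array([66.1, 59.4]), 89.9) hsv [ 12. 187. 186.]
orange [348 201  27  31 418] [361.  215.9] z [0.0295 0.0335 0.0375] (array([ 452.3, -390.2]), array([87.2, 53.8]), 26.95) hsv [ 12. 175. 114.]
tall [303
[... 989 characters left out ...]
9 196  26  20 345] [270.4 204.2] z [0.0292 0.0402 0.0731] (array([419.9, -85. ]), array([ 83.9, 198. ]), 83.39) hsv [ 13. 182. 130.]
z>12 [346 201  29  31 491] [360.3 216.1] z [0.0251 0.0332 0.0375] (array([ 452.4, -389.3]), array([89. , 56.7]), 26.65) hsv [ 12. 174. 113.]
z>12 [296 212  34  28 678] [312.2 225.3] z [0.019  0.0231 0.0271] (array([ 399.2, -150.4]), array([ 77.5, 267.2]), 15.43) hsv [ 30. 101. 191.]
z>12 [382 223  18  25 291] [392.6 235.1] z [0.0193 0.0369 0.0414] (array([ 343.1, -282.5]), array([ 72.2, 497. ]), 12.08) hsv [ 22.  98. 189.]
z>12 [253 231  38  26 681] [271.8 243.3] z [0.0289 0.0374 0.0416] (array([359.6, -89.9]), array([ 63.8, 125.9]), 10.29) hsv [ 15. 160. 178.]
```

```bash
python3 - <<'E'
from m import *
c=dict(np.load('pics/top0.npz'));P,hsv=meas(c)
d=c['depth'];roi=np.zeros(P.shape[:2],bool);roi[140:260,240:400]=1
roi&=d>0.5
z=P[...,2]
def rep(name,m):
    n,l,s,ct=cv2.connectedComponentsWithStats((m&roi).astype(np.uint8))
    for i in range(1,n):
        if s[i,4]>25:
            k=l==i;k=cv2.erode(k.astype(np.uint8),np.ones((2,2)))>0 if 0 else k
            # cast colour contour on plane
            zz=np.median(z[k]);vu=np.argwhere(k)
            q=np.array([ray(c,u,v,zz)[:2] for v,u in vu])
            print(name,s[i],'z',np.round(zz,4),rect(q), q.mean(0).round(4))
rep('yel',(hsv[...,0]>=22)&(hsv[...,0]<=32)&(hsv[...,1]>85)&(hsv[...,2]>90)&(z>.012)&(z<.04))
rep('fin',(hsv[...,0]<20)&(z>0.058)&(z<.08)&(hsv[...,1]>100))
rep('block',(hsv[...,0]<20)&(z>0.033)&(z<.045)&(hsv[...,1]>100))
rep('trig',(z>0.12)&(hsv[...,2]<80))
rep('handle',(z>0.155)&(hsv[...,2]<80))
E
```

```text
yel [288 171  46  17 246] z 0.0272 (array([ 576.6, -227.1]), array([ 18.4, 157.1]), 15.51) [ 0.5766 -0.2269]
yel [297 213  32  26 440] z 0.0231 (array([ 423.2, -229.8]), array([67.9, 97.1]), 14.0) [ 0.4283 -0.2304]
yel [387 225  13  18  74] z 0.0372 (array([ 395.4, -491.5]), array([39.3, 57. ]), 86.91) [ 0.3922 -0.4939]
fin [273 196   7  12  51] z 0.0715 (array([ 492.8, -106.2]), array([36. , 14.6]), 15.63) [ 0.4931 -0.1063]
block [264 196  13  19 121] z 0.0392 (array([488.7, -89.6]), array([62.8, 30.8]), 15.93) [ 0.4874 -0.0863]
block [277 196   8  12  55] z 0.0392 (array([ 498.7, -126.3]), array([36.6, 21.4]), 11.02) [ 0.4987 -0.1248]
block [349 201  26  31 259] z 0.0349 (array([ 452.6, -389.9]), array([88.4, 54.5]), 28.27) [ 0.4522 -0.39  ]
block [254 232  37  24 615] z 0.0376 (array([360.7, -95.6]), array([ 59.6, 112.3]), 10.35) [ 0.3607 -0.0955]
trig [360 169  10  12  88] z 0.1609 (array([ 563.2, -368.8]), array([28.8, 30.3]), 24.23) [ 0.5632 -0.3689]
trig [346 176   5   8  28] z 0.1477 (array([ 551.6, -321.9]), array([22.3, 10.7]), 16.42) [ 0.5516 -0.3219]
handle [363 169   7  10  54] z 0.1654 (array([ 566.9, -372.1]), array([18. , 27.9]), 87.77) [ 0.5656 -0.3721]
```

Call:
carry_out(
  targets=[
    [[0, 0.029, -0.053, 0.01, 0, 0, 0], [0, 0.029, -0.053, 0.01, 0, 0, 0], [0, 0.029, -0.053, 0, 0, 0, 0], [0, 0.029, -0.053, 0, 0, 0, 0], [0, 0.029, -0.053, 0, 0, 0, 0], [0, 0.029, -0.053, 0, 0, 0, 0], [0, 0.029, -0.053, 0, 0, 0, 0], [0, 0.029, -0.053, 0, 0, 0, 0]],
  ],
)

```text
t: 1.15
tcp_pos: [0.3715, 0.0968, 0.1876]
tool_rot: [[-0.971, 0.24, 0.001], [0.24, 0.971, -0.006], [-0.002, -0.005, -1.0]]
force: [1.6, 0.8, -0.3]
finger_gap: 0.0939
```

Call:
carry_out(
  targets=[
    [[0, 0.02, -0.05, 0, 0, 0, 8], [0, 0.02, -0.05, 0, 0, 0, 8], [0, 0.02, -0.05, 0, 0, 0, 8], [0, 0.02, -0.04, 0, 0, 0, 5], [0.3, 0.0, 0.0, 0, 0, 0, 0], [0.3, 0.0, 0.0, 0, 0, 0, 0]],
  ],
)

```text
t: 1.9
tcp_pos: [0.4521, -0.1025, 0.1852]
tool_rot: [[-0.964, -0.267, 0.001], [-0.267, 0.964, -0.002], [0.0, -0.002, -1.0]]
force: [-0.2, 0.7, -0.3]
finger_gap: 0.0774
```

```bash
python3 - <<'E'
from h import *
c=snap('wrist','w1.png');print(c['eye'],np.round(c['rotation'],3).tolist())
o=readout.get_obs();print(o['tcp_pos'],o['tool_rot'],o['q'])
E
```

```text
[ 0.38812055 -0.11981769  0.39831166] [[-0.269, 0.938, 0.219], [0.963, 0.262, 0.058], [-0.003, 0.227, -0.974]]
[ 0.45211801 -0.10235586  0.18516536] [[-9.63440734e-01 -2.67920686e-01  6.76611613e-04]
 [-2.67921530e-01  9.63436946e-01 -2.70257321e-03]
 [ 7.22026413e-05 -2.78504794e-03 -9.99996119e-01]] [ -19.65866183   -6.31392834   88.24822327   -0.13407626   97.97708317
 -125.21800019]
```

View pics/w1.png

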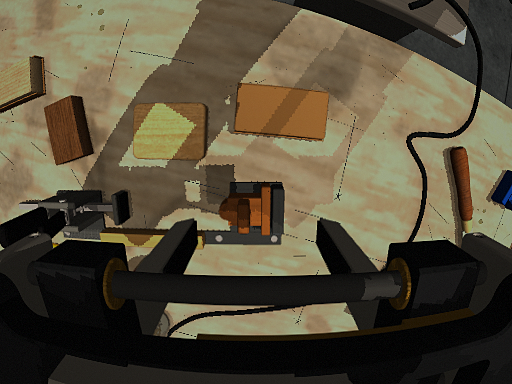

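```bash
cat >> m.py <<'E'
def wrays(c):
    H,W=c['depth'].shape;f=H/2/np.tan(np.radians(float(c['fovy']))/2)
    v,u=np.mgrid[:H,:W].astype(float);x=(u-c['cx']);y=(v-c['cy']);r=np.hypot(x,y)+1e-9;th=r/f
    return np.stack([x/r*np.sin(th),y/r*np.sin(th),np.cos(th)],-1)@np.array(c['rotation']).T
def wpts(c):
    H,W=c['depth'].shape;R=np.array(c['rotation']);d=wrays(c);k=d@R[:,2]
    return d*(c['depth']/k)[...,None]+np.array(c['eye'])
def wplane(c,z):
    d=wrays(c);e=np.array(c['eye']);return e+d*((z-e[2])/d[...,2])[...,None]
T=np.radians(15.6);O=np.array([.5167,-.1908])
def fr(p): d=np.asarray(p)[...,:2]-O;return np.stack([d[...,0]*np.cos(T)+d[...,1]*np.sin(T),-d[...,0]*np.sin(T)+d[...,1]*np.cos(T)],-1)
E
python3 - <<'E'
from m import *
c=dict(np.load('pics/w1.npz'));hsv=cv2.cvtColor(c['frame'],cv2.COLOR_RGB2HSV)
P=wpts(c);z=P[...,2];ok=(c['depth']>.1)
for u,v in((243,212),(263,205),(170,130),(283,110),(120,240)):print(u,v,hsv[v,u],P[v,u].round(4))
def rep(name,m,zt,box):
    m=m&ok;b=np.zeros(m.shape,bool);b[box[1]:box[3],box[0]:box[2]]=1;m&=b
    n,l,s,ct=cv2.connectedComponentsWithStats(m.astype(np.uint8))
    Q=wplane(c,zt)
    for i in range(1,n):
        if s[i,4]>30:
            k=l==i;print(name,s[i],ct[i].round(1),'z',np.round(np.percentile(z[k],[10,50,90]),4),rect(Q[k][:,:2]),fr(Q[k]).mean(0).round(4))
rep('fin',(z>.06)&(z<.085),.071,(210,170,300,245))
rep('blk',(z>.03)&(z<.05)&(hsv[...,1]>120),.038,(210,170,300,245))
rep('board',(z>.012)&(z<.03),.022,(120,90,220,180))
rep('plank',(z>.012)&(z<.06),.038,(225,70,340,150))
rep('plate',(z>.003)&(z<.013)&(hsv[...,1]<60)&(hsv[...,2]<110),.006,(190,160,300,250))
rep('fence',(z>.016)&(z<.03)&(hsv[...,0]>20)&(hsv[...,1]>100),.026,(60,215,210,260))
E
```

```text
243 212 [ 11 197  57] [ 0.4835 -0.1102  0.0718]
263 205 [ 12 204 129] [ 0.4778 -0.0874  0.0378]
170 130 [ 35 111 170] [ 0.4181 -0.2285  0.0224]
283 110 [ 15 178 122] [ 0.358  -0.0961  0.0365]
120 240 [ 26 141 159] [ 0.5888 -0.2715  0.0245]
fin [237 203  13  31 378] [242.8 218.2] z [0.0687 0.071  0.0719] (array([ 491. , -108.4]), array([36.4, 14. ]), 15.17) [-0.0026  0.0861]
blk [ 218  186   53   50 1249] [250.1 209.9] z [0.037  0.0382 0.0393] (array([ 491.9, -108.4]), array([64.4, 65.9]), 15.67) [-0.0032  0.0938]
board [ 133  102   74   59 4090] [169.5 130.7] z [0.0211 0.0223 0.0234] (array([ 419.7, -231.2]), array([ 75.2, 100.9]), 12.77) [-0.1043 -0.0113]
plank [ 233   83   96   58 4590] [280.7 111.4] z [0.0353 0.0367 0.0378] (array([359.9, -97.7]), array([ 62.5, 112. ]), 10.78) [-0.1258  0.1312]
plate [230 182  52  11 343] [247.7 186.9] z [0.0052 0.0063 0.0075] (array([ 464.4, -101.2]), array([13.8, 68.8]), 15.62) [-0.0265  0.0899]
plate [205 223  76  21 883] [240.4 236.7] z [0.0052 0.0062 0.0072] (array([ 533.2, -101.4]), array([ 30.2, 106.9]), 15.96) [0.0451 0.0791]
fence [100 233  38  14 263] [116.  238.8] z [0.0252 0.0262 0.0271] (array([ 587. , -274.6]), array([16.6, 61.7]), 9.72) [ 0.0455 -0.103 ]
fence [139 236  25  11 145] [151.8 241.4] z [0.0252 0.0263 0.0272] (array([ 575.3, -222.3]), array([13.7, 41.4]), 50.17) [ 0.0471 -0.0454]
fence [197 237   5  12  44] [199.2 242.5] z [0.0255 0.0263 0.0271] (array([ 555.2, -155.7]), array([16.4,  5.6]), 11.96) [0.0466 0.0237]
```

Call:
carry_out(
  targets=[
    [[0.57, 0.039, -0.006, 0, 0, 0, 0], [0.57, 0, 0, -0.04, 0, 0, 0], [0.57, 0, 0, -0.04, 0, 0, 0], [0.57, 0, 0, 0, 0, 0, 0]],
  ],
)

```text
t: 2.45
tcp_pos: [0.4916, -0.1027, 0.1054]
tool_rot: [[-0.962, -0.274, 0.004], [-0.274, 0.962, -0.003], [-0.003, -0.004, -1.0]]
force: [-0.7, -0.4, -0.1]
finger_gap: 0.0407
```

Call:
carry_out(
  targets=[
    [[0.57, -0.001, -0.006, -0.02, 0, 0, 0], [0.57, 0, 0, -0.02, 0, 0, 0], [0.57, 0, 0, 0, 0, 0, 0]],
  ],
)

```text
t: 2.82
tcp_pos: [0.4934, -0.107, 0.0714]
tool_rot: [[-0.96, -0.278, 0.014], [-0.278, 0.961, -0.005], [-0.012, -0.009, -1.0]]
force: [0.6, 1.4, 0.7]
finger_gap: 0.0403
```

Call:
carry_out(
  targets=[
    [[0.57, -0.002, -0.001, -0.014, 0.3, 0.8, -0.5], [0.57, 0, 0, -0.012, 0, 0, 0], [0.57, 0, 0, 0, 0, 0, 0]],
  ],
)

```text
t: 3.2
tcp_pos: [0.4936, -0.1081, 0.048]
tool_rot: [[-0.963, -0.27, 0.005], [-0.27, 0.963, -0.002], [-0.004, -0.003, -1.0]]
force: [0.1, 0.4, 0.5]
finger_gap: 0.0404
```

Call:
carry_out(
  targets=[
    [[0.57, -0.003, 0, -0.005, 0, 0, 0], [1, 0, 0, 0, 0, 0, 0], [1, 0, 0, 0, 0, 0, 0], [1, 0, 0, 0, 0, 0, 0]],
  ],
  force=25,
)

```text
t: 3.7
tcp_pos: [0.4908, -0.1084, 0.0434]
tool_rot: [[-0.963, -0.27, 0.006], [-0.27, 0.963, -0.002], [-0.005, -0.004, -1.0]]
force: [0.3, 0.2, 0.5]
finger_gap: 0.0137
```

Gripped (14 mm fin). Lift.

Call:
carry_out(
  targets=[
    [[1, 0, 0, 0.015, 0, 0, 0], [1, 0, 0, 0.02, 0, 0, 0], [1, 0, 0, 0.02, 0, 0, 0], [1, 0, 0, 0.015, 0, 0, 0], [1, 0, 0, 0, 0, 0, 0]],
  ],
  force=25,
)

```text
t: 4.32
tcp_pos: [0.492, -0.1087, 0.1201]
tool_rot: [[-0.963, -0.27, 0.01], [-0.27, 0.963, -0.004], [-0.009, -0.007, -1.0]]
force: [0.1, -0.2, -0.2]
finger_gap: 0.0006
```

```bash
python3 - <<'E'
from h import *
c=snap('wrist','w2.png');c=snap('scene','s2.png')
cv2.imwrite('pics/s2z.png',cv2.resize(cv2.imread('pics/s2.png')[130:310,180:400],None,fx=3,fy=3))
o=readout.get_obs();print(o['tcp_pos'],o['force'])
E
```

```text
[ 0.49086831 -0.10836179  0.11806994] [1.08955889 0.50411992 0.4690506 ]
```

View pics/w2.png

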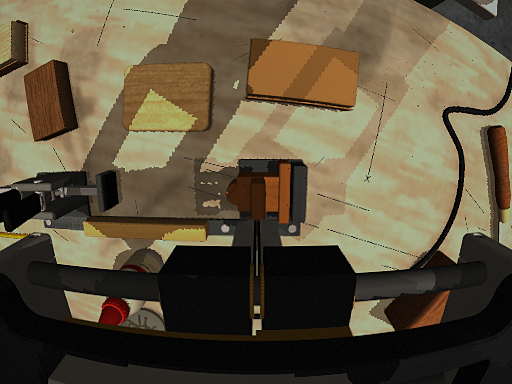

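View pics/s2z.png

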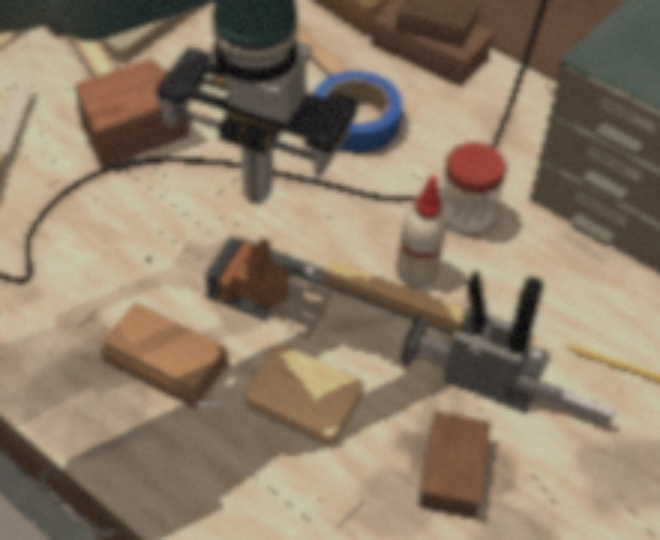

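```bash
python3 - <<'E'
from m import *
c=dict(np.load('pics/w2.npz'));hsv=cv2.cvtColor(c['frame'],cv2.COLOR_RGB2HSV)
P=wpts(c);z=P[...,2];ok=(c['depth']>.1)
def rep(name,m,zt,box):
    m=m&ok;b=np.zeros(m.shape,bool);b[box[1]:box[3],box[0]:box[2]]=1;m&=b
    n,l,s,ct=cv2.connectedComponentsWithStats(m.astype(np.uint8))
    Q=wplane(c,zt)
    for i in range(1,n):
        if s[i,4]>30:
            k=l==i;print(name,s[i],ct[i].round(1),'z',np.round(np.percentile(z[k],[10,50,90]),4),rect(Q[k][:,:2]))
rep('fin',(z>.05)&(z<.09),.071,(210,150,320,230))
rep('blk',(z>.03)&(z<.05)&(hsv[...,1]>120),.038,(210,150,320,230))
E
```

```text
fin [250 179  16  42 604] [257.2 199.1] z [0.0681 0.071  0.0719] (array([ 490.4, -108.7]), array([38.5, 13.6]), 15.45)
blk [ 226  162   65   62 1915] [264.7 192.4] z [0.0372 0.0382 0.0392] (array([ 491.5, -108.1]), array([64. , 65.1]), 15.56)
```

Call:
carry_out(
  targets=[
    [[0.57, 0, 0, -0.02, 0.4, 0.5, 0], [0.57, 0, 0, -0.02, 0, 0, 0], [0.57, 0, 0, -0.02, 0, 0, 0], [0.57, 0, 0, 0, 0, 0, 0]],
  ],
  force=55,
)

```text
t: 4.92
tcp_pos: [0.4864, -0.107, 0.0481]
tool_rot: [[-0.963, -0.269, -0.014], [-0.27, 0.963, 0.009], [0.011, 0.012, -1.0]]
force: [-1.0, 0.2, 0.9]
finger_gap: 0.0373
```

Call:
carry_out(
  targets=[
    [[0.57, 0.005, -0.001, -0.004, -0.5, -0.8, 0], [0.57, 0, 0, -0.003, 0, 0, 0], [1, 0, 0, 0, 0, 0, 0], [1, 0, 0, 0, 0, 0, 0], [1, 0, 0, 0, 0, 0, 0], [1, 0, 0, 0, 0, 0, 0]],
  ],
  force=55,
)

```text
t: 5.68
tcp_pos: [0.4928, -0.1084, 0.0419]
tool_rot: [[-0.963, -0.27, 0.003], [-0.27, 0.963, -0.001], [-0.003, -0.002, -1.0]]
force: [0.5, 0.1, -0.7]
finger_gap: 0.0036
```

```bash
python3 - <<'E'
from h import *
c=snap('wrist','w3.png')
cv2.imwrite('pics/w3z.png',cv2.resize(cv2.imread('pics/w3.png')[100:280,150:380],None,fx=3,fy=3))
o=readout.get_obs();print(o['tcp_pos'],o['force'],o['finger_gap'])
c=snap('top','t3.png')
cv2.imwrite('pics/t3z.png',cv2.resize(cv2.imread('pics/t3.png')[140:260,230:390],None,fx=5,fy=5))
E
```

```text
[ 0.49280189 -0.10836266  0.04184412] [-0.24153503  0.15258141  0.18897305] 0.0008704709587779067
```

View pics/w3z.png

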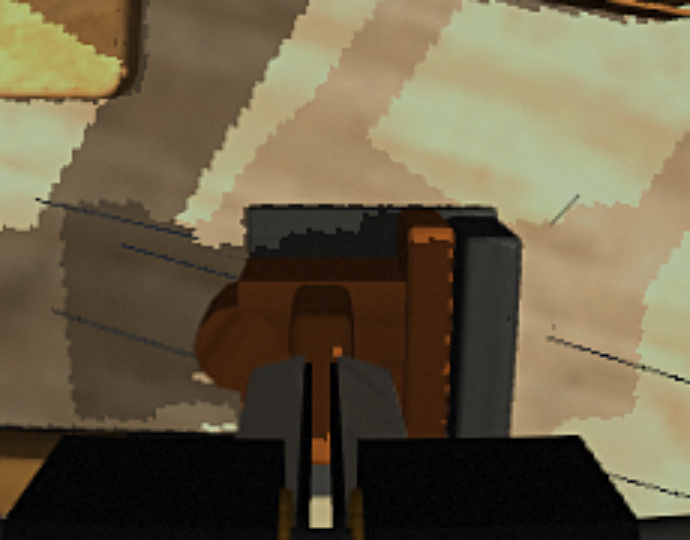

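View pics/t3z.png

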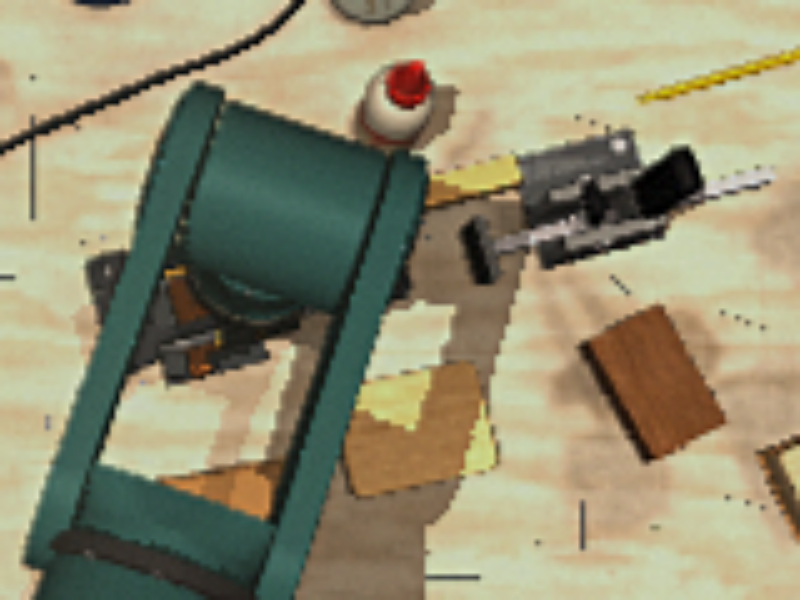

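```bash
python3 - <<'E'
from m import *
c=dict(np.load('pics/w3.npz'));P=wpts(c)
print(c['eye'])
for v in range(195,250,3):
    print(v,[tuple(P[v,u].round(3)) for u in (241,248,252,256,260,266,275)])
E
```

```text
[ 0.42821555 -0.12606808  0.25473106]
195 [(np.float64(0.48), np.float64(-0.124), np.float64(0.038)), (np.float64(0.478), np.float64(-0.119), np.float64(0.039)), (np.float64(0.476), np.float64(-0.116), np.float64(0.043)), (np.float64(0.476), np.float64(-0.114), np.float64(0.043)), (np.float64(0.475), np.float64(-0.111), np.float64(0.042)), (np.float64(0.475), np.float64(-0.106), np.float64(0.038)), (np.float64(0.473), np.float64(-0.1), np.float64(0.039))]
198 [(np.float64(0.482), np.float64(-0.124), np.float64(0.039)), (np.float64(0.479), np.float64(-0.119), np.float64(0.046)), (np.float64(0.476), np.float64(-0.116), np.float64(0.052)), (np.float64(0.475), np.float64(-0.114), np.float64(0.053)), (np.float64(0.475), np.float64(-0.111), np.float64(0.052)), (np.float64(0.476), np.float64(-0.106), np.float64(0.043)), (np.float64(0.475), np.float64(-0.099), np.float64(0.038))]
201 [(np.float64(0.484), np.float64(-0.123), np.float64(0.039)), (np.float64(0.478), np.float64(-0.119), np.float64(0.058)), (np.float64(0.476), np.float64(-0.116), np.float64(0.06)), (np.float64(0.476), np.float64(
[... 6270 characters left out ...]
.float64(-0.113), np.float64(0.118)), (np.float64(0.503), np.float64(-0.106), np.float64(0.071)), (np.float64(0.49), np.float64(-0.107), np.float64(0.102)), (np.float64(0.481), np.float64(-0.107), np.float64(0.122)), (np.float64(0.458), np.float64(-0.113), np.float64(0.179))]
249 [(np.float64(0.46), np.float64(-0.122), np.float64(0.181)), (np.float64(0.484), np.float64(-0.115), np.float64(0.124)), (np.float64(0.484), np.float64(-0.113), np.float64(0.122)), (np.float64(0.505), np.float64(-0.105), np.float64(0.072)), (np.float64(0.491), np.float64(-0.107), np.float64(0.102)), (np.float64(0.481), np.float64(-0.107), np.float64(0.125)), (np.float64(0.458), np.float64(-0.113), np.float64(0.181))]
```

```bash
python3 - <<'E'
from m import *
c=snap('scene','s3.png');P=pts(c)
cv2.imwrite('pics/s3z.png',cv2.resize(cv2.imread('pics/s3.png')[170:270,200:320],None,fx=6,fy=6,interpolation=cv2.INTER_CUBIC))
o=readout.get_obs();print(o['q'].round(2),o['tcp_pos'])
c=dict(np.load('pics/w3.npz'));d=c['depth'];print((d[d>0]).min(), d[300,256],d[260,150],d[300,100])
E
```

```text
[ -18.84    2.72   96.01    0.     81.1  -124.49] [ 0.49264706 -0.10829803  0.04163731]
0.050000146 0.071311735 0.24939398 0.2342432
```

View pics/s3z.png

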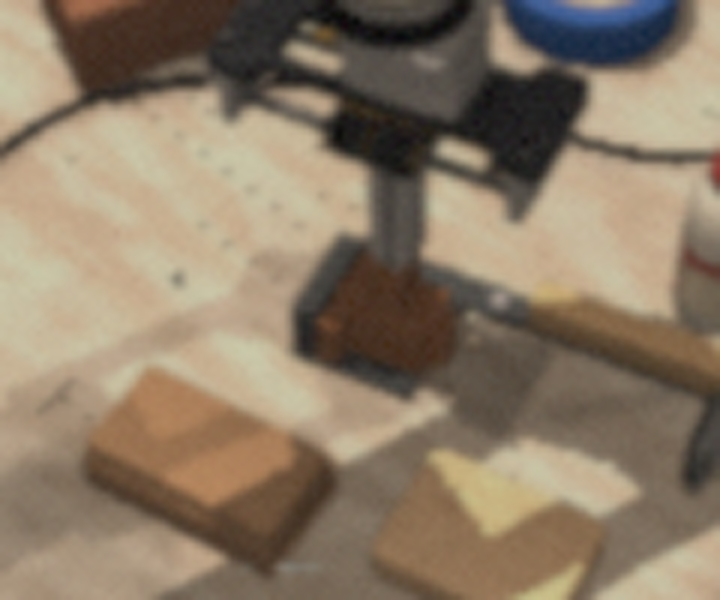

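Call:
carry_out(
  targets=[
    [[0.57, -0.001, 0, 0, 0, 0, 0], [0.57, 0, 0, 0, 0, 0, 0], [0.57, 0, 0, 0, 0, 0, 0], [0.57, 0, 0, -0.01, 0, 0, 0], [0.57, 0, 0, -0.01, 0, 0, 0], [0.57, 0, 0, 0, 0, 0, 0]],
  ],
  force=40,
)

```text
t: 6.58
tcp_pos: [0.4909, -0.1081, 0.0195]
tool_rot: [[-0.963, -0.27, 0.002], [-0.27, 0.963, -0.0], [-0.001, -0.001, -1.0]]
force: [-0.4, -0.2, -0.5]
finger_gap: 0.0405
```

```bash
python3 - <<'E'
from m import *
c=snap('wrist','w4.png');P=wpts(c)
cv2.imwrite('pics/w4z.png',cv2.resize(cv2.imread('pics/w4.png')[100:280,150:380],None,fx=3,fy=3))
E
```

```text
(no output)
```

View pics/w4z.png

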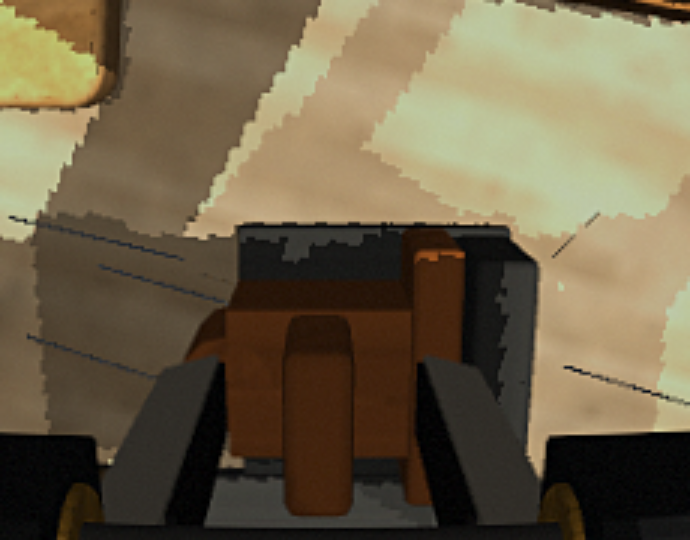

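Call:
carry_out(
  targets=[
    [[0.57, 0, 0, -0.006, 0, 0, 0], [0.57, 0, 0, 0, 0, 0, 0], [1, 0, 0, 0, 0, 0, 0], [1, 0, 0, 0, 0, 0, 0], [1, 0, 0, 0, 0, 0, 0], [1, 0, 0, 0, 0, 0, 0], [1, 0, 0, 0, 0, 0, 0]],
  ],
  force=40,
)

```text
t: 7.5
tcp_pos: [0.4919, -0.1084, 0.0143]
tool_rot: [[-0.963, -0.27, 0.004], [-0.27, 0.963, -0.001], [-0.003, -0.002, -1.0]]
force: [-0.1, 0.4, -0.3]
finger_gap: 0.0135
```

Stopped at the fin's 14 mm. Lift.

Call:
carry_out(
  targets=[
    [[1, 0, 0, 0.012, 0, 0, 0], [1, 0, 0, 0.015, 0, 0, 0], [1, 0, 0, 0.02, 0, 0, 0], [1, 0, 0, 0.015, 0, 0, 0], [1, 0, 0, 0, 0, 0, 0]],
  ],
)

```text
t: 8.12
tcp_pos: [0.4924, -0.1086, 0.0817]
tool_rot: [[-0.963, -0.27, 0.006], [-0.27, 0.963, -0.002], [-0.005, -0.004, -1.0]]
force: [0.6, -0.4, -0.8]
finger_gap: 0.0138
```

```bash
python3 - <<'E'
from m import *
c=snap('wrist','w5.png');P=wpts(c)
E
```

```text
(no output)
```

View pics/w5.png

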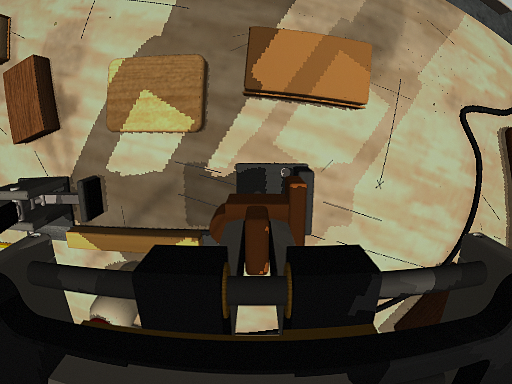

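Call:
carry_out(
  targets=[
    [[1, 0, 0, 0, 0, 0, -10], [1, 0, 0, 0, 0, 0, -10], [1, 0, 0, 0, 0, 0, -10], [1, 0, 0, 0, 0, 0, -10], [1, 0, 0, 0, 0, 0, -10], [1, 0, 0, 0, 0, 0, -10], [1, 0, 0, 0, 0, 0, -10], [1, 0, 0, 0, 0, 0, -10]],
  ],
)

```text
t: 9.18
tcp_pos: [0.4861, -0.1065, 0.0724]
tool_rot: [[-0.39, 0.921, -0.01], [0.921, 0.39, 0.007], [0.01, -0.007, -1.0]]
force: [-0.3, 0.4, -1.1]
finger_gap: 0.0138
```

Call:
carry_out(
  targets=[
    [[1, 0, 0, 0, 0, 0, -10], [1, 0, 0, 0, 0, 0, -10], [1, 0, 0, 0, 0, 0, -10], [1, 0, 0, 0, 0, 0, -10], [1, 0, 0, 0, 0, 0, -10], [1, 0, 0, 0, 0, 0, -10], [1, 0, 0, 0, 0, 0, -10], [1, 0, 0, 0, 0, 0, -5]],
  ],
)

```text
t: 10.18
tcp_pos: [0.4798, -0.1044, 0.0632]
tool_rot: [[0.815, 0.579, -0.006], [0.579, -0.815, 0.024], [0.009, -0.023, -1.0]]
force: [-0.2, 0.7, -1.2]
finger_gap: 0.014
```

Call:
carry_out(
  targets=[
    [[1, 0.006, -0.002, 0.008, -0.7, -0.1, -9], [1, 0.006, -0.002, 0.008, -0.7, -0.2, -9], [1, 0, 0, 0, 0, 0, 0], [1, 0, 0, 0, 0, 0, 0]],
  ],
)

```text
t: 10.68
tcp_pos: [0.4888, -0.1075, 0.0751]
tool_rot: [[0.956, 0.292, -0.005], [0.292, -0.956, 0.003], [-0.004, -0.005, -1.0]]
force: [-0.9, -0.8, -1.3]
finger_gap: 0.0134
```

```bash
python3 - <<'E'
from m import *
c=snap('wrist','w6.png')
o=readout.get_obs();print(o['tcp_pos'],o['tool_rot'],o['q'].round(1))
E
```

```text
[ 0.48877681 -0.10751312  0.07508863] [[ 0.95643456  0.29190664 -0.00484287]
 [ 0.29192355 -0.95643615  0.00324457]
 [-0.00368478 -0.00451697 -0.99998301]] [-19.    1.2  93.6   0.1  85.5  54.1]
```

View pics/w6.png

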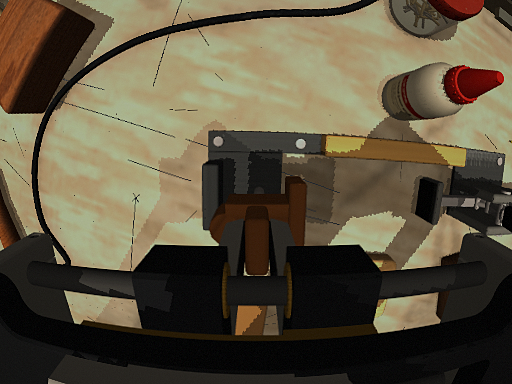

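```bash
python3 - <<'E'
from m import *
cv2.imwrite('pics/w6z.png',cv2.resize(cv2.imread('pics/w6.png')[120:240,190:320],None,fx=6,fy=5,interpolation=cv2.INTER_CUBIC))
c=dict(np.load('pics/w6.npz'));P=wpts(c);z=P[...,2]
hsv=cv2.cvtColor(c['frame'],cv2.COLOR_RGB2HSV)
print(hsv[190,240],P[190,240],P[190,262])
def rep(name,m,zt,box):
    m=m&(c['depth']>.1);b=np.zeros(m.shape,bool);b[box[1]:box[3],box[0]:box[2]]=1;m&=b
    n,l,s,ct=cv2.connectedComponentsWithStats(m.astype(np.uint8))
    Q=wplane(c,zt)
    for i in range(1,n):
        if s[i,4]>15:
            k=l==i;f=fr(Q[k]);print(name,s[i],'z',np.round(np.percentile(z[k],[10,50,90]),4),rect(Q[k][:,:2]),'frame x',np.percentile(f[:,0],[1,50,99]).round(4),'y',np.percentile(f[:,1],[1,50,99]).round(4))
rep('plate',(z>.003)&(z<.012),.006,(195,120,320,210))
rep('wall',(z>.033)&(z<.045)&(hsv[...,1]<100),.040,(195,120,235,240))
rep('pin',(z>.014)&(z<.034)&(hsv[...,1]<100),.030,(235,150,285,210))
rep('fence',(z>.018)&(z<.031)&(hsv[...,1]>60),.026,(300,120,480,180))
rep('head',(z>.055)&(hsv[...,0]<18)&(hsv[...,1]>120),.09,(205,170,310,280))
rep('fin',(z>.12)&(hsv[...,0]<18)&(hsv[...,1]>120),.133,(240,190,275,280))
E
```

```text
[18 26 50] [ 0.48861053 -0.09074916  0.0072141 ] [ 0.49672635 -0.11036955  0.01633699]
plate [ 208  130  112   74 4926] z [0.0054 0.0064 0.0075] (array([ 515.7, -105.9]), array([ 71.2, 106.6]), 15.97) frame x [-0.0048  0.0353  0.0565] y [0.0311 0.0917 0.1344]
wall [202 163  18  67 966] z [0.0391 0.0402 0.0412] (array([482.5, -67.8]), array([59.4, 15. ]), 15.36) frame x [-0.0284  0.0055  0.0297] y [0.1202 0.1288 0.1351]
pin [254 189  10   5  41] z [0.0163 0.0238 0.0268] (array([ 497.7, -106.6]), array([3.6, 8. ]), 17.16) frame x [0.0024 0.0043 0.0062] y [0.0822 0.0858 0.0902]
fence [ 323  135  144   32 2959] z [0.0253 0.0263 0.0272] (array([ 575.6, -227.3]), array([ 20.3, 161.8]), 15.53) frame x [0.0371 0.0469 0.0567] y [-0.129  -0.0382  0.0284]
head [ 209  176   98   99 4505] z [0.0852 0.0995 0.1322] (array([ 491.5, -114.2]), array([63. , 75.2]), 57.81) frame x [-0.0443 -0.0003  0.0267] y [0.054  0.0839 0.1188]
fin [ 244  213   26   62 1429] z [0.1297 0.1319 0.1328] (array([ 489.4, -107.8]), array([37.5, 13.8]), 17.23) frame x [-0.0226 -0.0033  0.0142] y [0.0806 0.0873 0.0939]
```

View pics/w6z.png

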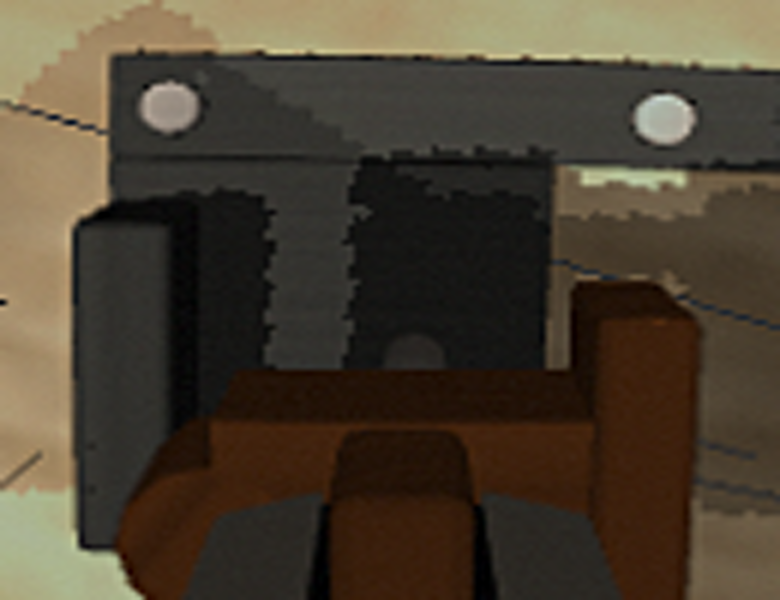

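Call:
carry_out(
  targets=[
    [[1, 0.003, -0.001, -0.01, -0.2, -0.3, -1.4], [1, 0, 0, -0.01, 0, 0, 0], [1, 0, 0, 0, 0, 0, 0]],
  ],
)

```text
t: 11.1
tcp_pos: [0.4906, -0.1083, 0.0522]
tool_rot: [[0.963, 0.268, -0.002], [0.268, -0.963, 0.001], [-0.002, -0.001, -1.0]]
force: [-0.2, -0.0, -0.9]
finger_gap: 0.0136
```

Call:
carry_out(
  targets=[
    [[1, 0.001, 0, -0.007, 0, 0, 0], [1, 0.0005, 0, -0.005, 0, 0, 0], [1, 0, 0, -0.005, 0, 0, 0], [1, 0, 0, 0, 0, 0, 0]],
  ],
)

```text
t: 11.6
tcp_pos: [0.4924, -0.1083, 0.034]
tool_rot: [[0.963, 0.269, -0.002], [0.269, -0.963, 0.001], [-0.001, -0.001, -1.0]]
force: [1.0, -0.6, -1.2]
finger_gap: 0.0138
```

Call:
carry_out(
  targets=[
    [[1, -0.0005, 0, -0.005, 0, 0, 0], [1, 0, 0, -0.005, 0, 0, 0], [1, 0, 0, 0, 0, 0, 0]],
  ],
)

```text
t: 11.98
tcp_pos: [0.4932, -0.1083, 0.0241]
tool_rot: [[0.963, 0.269, 0.001], [0.269, -0.963, 0.0], [0.001, -0.0, -1.0]]
force: [0.8, 0.3, -1.1]
finger_gap: 0.0137
```

Call:
carry_out(
  targets=[
    [[1, -0.001, 0, -0.005, 0, 0, 0], [1, 0, 0, -0.004, 0, 0, 0], [1, 0, 0, 0, 0, 0, 0]],
  ],
)

```text
t: 12.35
tcp_pos: [0.4932, -0.1083, 0.0151]
tool_rot: [[0.963, 0.269, 0.004], [0.269, -0.963, 0.0], [0.004, 0.001, -1.0]]
force: [2.1, -0.1, -2.6]
finger_gap: 0.0141
```

Call:
carry_out(
  targets=[
    [[1, -0.001, 0, -0.002, 0, 0, 0], [0.57, 0, 0, 0, 0, 0, 0], [0.57, 0, 0, 0, 0, 0, 0], [0.57, 0, 0, 0, 0, 0, 0], [0.57, 0, 0, 0.03, 0, 0, 0], [0.57, 0, 0, 0.04, 0, 0, 0], [0.57, 0, 0, 0.04, 0, 0, 0]],
  ],
)

```text
t: 13.22
tcp_pos: [0.4869, -0.1074, 0.1213]
tool_rot: [[0.963, 0.268, -0.009], [0.269, -0.963, 0.003], [-0.008, -0.006, -1.0]]
force: [0.4, 0.7, -0.3]
finger_gap: 0.0401
```

```bash
python3 - <<'E'
from m import *
c=snap('wrist','w7.png');P=wpts(c);z=P[...,2]
hsv=cv2.cvtColor(c['frame'],cv2.COLOR_RGB2HSV)
o=readout.get_obs();print(o['tcp_pos'],o['force'])
def rep(name,m,zt,box):
    m=m&(c['depth']>.1);b=np.zeros(m.shape,bool);b[box[1]:box[3],box[0]:box[2]]=1;m&=b
    n,l,s,ct=cv2.connectedComponentsWithStats(m.astype(np.uint8))
    Q=wplane(c,zt)
    for i in range(1,n):
        if s[i,4]>30:
            k=l==i;f=fr(Q[k]);print(name,s[i],'z',np.round(np.percentile(z[k],[5,50,95]),4),rect(Q[k][:,:2]),'frame x',np.percentile(f[:,0],[1,50,99]).round(4),'y',np.percentile(f[:,1],[1,50,99]).round(4))
b=(150,100,380,300)
rep('blk',(z>.03)&(z<.05)&(hsv[...,1]>120),.038,b)
rep('fin',(z>.06)&(z<.085)&(hsv[...,1]>120),.071,b)
rep('wall',(z>.033)&(z<.045)&(hsv[...,1]<100),.040,b)
rep('plate',(z>.003)&(z<.012)&(hsv[...,1]<60),.006,b)
E
```

```text
[ 0.49045328 -0.10860793  0.12789958] [ 2.47485908 -1.08891791  3.23951123]
blk [ 228  156   65   62 1885] z [0.0367 0.0384 0.0396] (array([ 491.8, -109.3]), array([63.8, 65. ]), 15.48) frame x [-0.0329 -0.0011  0.0287] y [0.0529 0.0708 0.1158]
blk [218 267  52   9 344] z [0.0309 0.0355 0.0377] (array([ 394.7, -117.8]), array([10.4, 57.5]), 16.27) frame x [-0.1032 -0.0991 -0.0931] y [0.0749 0.1068 0.1306]
fin [252 175  16  39 597] z [0.0682 0.0711 0.0724] (array([ 491.9, -108.9]), array([35.5, 13.8]), 15.75) frame x [-0.0196 -0.0016  0.0159] y [0.0787 0.0852 0.0924]
wall [210 156  16  59 859] z [0.0385 0.0402 0.0416] (array([482. , -67.4]), array([60.6, 15.5]), 14.34) frame x [-0.0303 -0.0006  0.0289] y [0.1205 0.128  0.1358]
plate [ 215  129   97   53 2885] z [0.0051 0.0064 0.0079] (array([ 521.1, -104.9]), array([ 58.4, 106.7]), 15.65) frame x [0.0072 0.0399 0.0563] y [0.0296 0.0904 0.1336]
plate [228 196  24  12 113] z [0.0057 0.0075 0.0091] (array([462.8, -93.5]), array([13. , 26.4]), 15.74) frame x [-0.0323 -0.0275 -0.0195] y [0.0962 0.1155 0.1214]
```

View pics/w7.png

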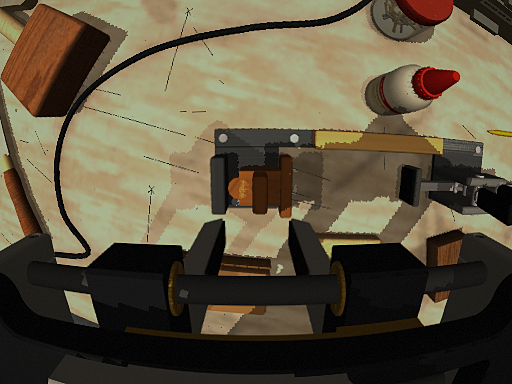

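Call:
carry_out(
  targets=[
    [[0.36, -0.033, -0.035, 0, 0, 0, 0], [0.36, -0.033, -0.035, 0, 0, 0, 0], [0.36, -0.033, -0.035, 0, 0, 0, 0], [0.36, -0.033, -0.035, -0.02, 0, 0, 0], [0.36, 0, 0, -0.02, 0, 0, 0], [0.36, 0, 0, -0.02, 0, 0, 0], [0.36, 0, 0, 0, 0, 0, 0]],
  ],
)

```text
t: 14.15
tcp_pos: [0.3538, -0.2534, 0.0668]
tool_rot: [[0.963, 0.268, 0.004], [0.268, -0.963, -0.004], [0.003, 0.005, -1.0]]
force: [0.4, 0.1, 0.8]
finger_gap: 0.0605
```

Call:
carry_out(
  targets=[
    [[0.36, 0.001, 0.003, -0.025, 0, 0, 0], [0.36, 0.001, 0.003, -0.025, 0, 0, 0], [0.36, 0, 0, -0.015, 0, 0, 0], [0.36, 0, 0, 0, 0, 0, 0]],
  ],
)

```text
t: 14.65
tcp_pos: [0.3581, -0.2487, 0.0034]
tool_rot: [[0.963, 0.269, 0.008], [0.269, -0.963, -0.008], [0.006, 0.01, -1.0]]
force: [0.1, 0.4, -0.0]
finger_gap: 0.0603
```

```bash
python3 - <<'E'
from m import *
c=snap('wrist','w8.png');P=wpts(c)
o=readout.get_obs();print(o['tcp_pos'],o['force'])
for u in range(165,200,6):
    print(u,[tuple(float(a) for a in P[v,u].round(3)) for v in range(210,240,4)])
E
```

```text
[ 0.35864268 -0.24925377  0.00424652] [-0.22227503 -0.80946291  0.1029031 ]
165 [(0.342, -0.179, -0.0), (0.338, -0.18, -0.0), (0.336, -0.181, 0.001), (0.332, -0.182, 0.001), (0.329, -0.182, 0.0), (0.326, -0.183, 0.0), (0.322, -0.183, -0.0), (0.319, -0.184, 0.001)]
171 [(0.343, -0.184, 0.001), (0.34, -0.185, -0.0), (0.337, -0.185, -0.001), (0.334, -0.186, 0.0), (0.33, -0.187, -0.0), (0.327, -0.187, -0.001), (0.324, -0.188, 0.001), (0.32, -0.189, 0.0)]
177 [(0.344, -0.189, -0.001), (0.342, -0.19, 0.001), (0.338, -0.19, 0.0), (0.335, -0.191, 0.0), (0.332, -0.192, 0.0), (0.328, -0.192, -0.0), (0.325, -0.193, 0.0), (0.321, -0.193, -0.001)]
183 [(0.347, -0.194, 0.002), (0.343, -0.194, 0.0), (0.339, -0.195, -0.001), (0.336, -0.195, -0.001), (0.333, -0.196, -0.0), (0.354, -0.206, 0.06), (0.355, -0.207, 0.066), (0.355, -0.209, 0.072)]
189 [(0.347, -0.198, 0.0), (0.344, -0.199, -0.0), (0.341, -0.2, 0.001), (0.355, -0.207, 0.047), (0.355, -0.208, 0.054), (0.355, -0.209, 0.06), (0.356, -0.211, 0.066), (0.356, -0.212, 0.073)]
195 [(0.349, -0.203, 0.0), (0.345, -0.203, 0.0), (0.342, -0.204, 0.0), (0.356, -0.21, 0.046), (0.356, -0.211, 0.053), (0.356, -0.213, 0.06), (0.357, -0.214, 0.067), (0.357, -0.215, 0.071)]
```

View pics/w8.png

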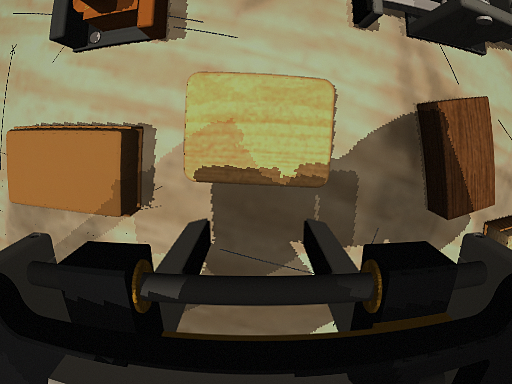

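```bash
python3 - <<'E'
from m import *
c=dict(np.load('pics/w8.npz'));P=wpts(c)
for u in (198,202,206,308,312):
    print(u,[(v,float(P[v,u][2].round(3))) for v in range(214,228)])
m=(P[...,2]>.012)&(P[...,2]<.03);b=np.zeros(m.shape,bool);b[60:195,175:345]=1;m&=b
Q=wplane(c,.022);print(rect(Q[m][:,:2]))
E
```

```text
198 [(214, 0.001), (215, 0.0), (216, -0.0), (217, -0.0), (218, -0.0), (219, -0.0), (220, 0.042), (221, 0.044), (222, 0.046), (223, 0.048), (224, 0.05), (225, 0.053), (226, 0.054), (227, 0.054)]
202 [(214, -0.0), (215, 0.0), (216, -0.001), (217, 0.001), (218, -0.0), (219, 0.041), (220, 0.043), (221, 0.044), (222, 0.046), (223, 0.048), (224, 0.05), (225, 0.052), (226, 0.053), (227, 0.055)]
206 [(214, 0.0), (215, 0.001), (216, -0.0), (217, -0.0), (218, -0.001), (219, 0.039), (220, 0.04), (221, 0.042), (222, 0.042), (223, 0.044), (224, 0.045), (225, 0.048), (226, 0.049), (227, 0.051)]
308 [(214, 0.0), (215, -0.001), (216, -0.0), (217, -0.0), (218, 0.001), (219, 0.038), (220, 0.042), (221, 0.045), (222, 0.047), (223, 0.047), (224, 0.046), (225, 0.047), (226, 0.05), (227, 0.051)]
312 [(214, -0.0), (215, -0.0), (216, 0.001), (217, 0.0), (218, -0.001), (219, 0.042), (220, 0.043), (221, 0.045), (222, 0.048), (223, 0.049), (224, 0.051), (225, 0.053), (226, 0.055), (227, 0.056)]
(array([ 420.1, -232.5]), array([74.2, 98.9]), 12.72)
```

Call:
carry_out(
  targets=[
    [[0.36, -0.002, 0, -0.012, 0.5, 0.5, 0], [0.36, 0, 0, -0.012, 0, 0, 0], [0.36, 0, 0, 0, 0, 0, 0]],
  ],
)

```text
t: 15.08
tcp_pos: [0.3578, -0.2506, -0.0193]
tool_rot: [[0.963, 0.269, 0.003], [0.269, -0.963, -0.003], [0.002, 0.004, -1.0]]
force: [-0.0, -0.7, -0.5]
finger_gap: 0.0604
```

```bash
python3 - <<'E'
from m import *
c=snap('wrist','w9.png');P=wpts(c)
o=readout.get_obs();print(o['tcp_pos'],o['force'],o['tool_rot'])
for u in (198,202,206,308,312):
    print(u,[(v,float(P[v,u][2].round(3))) for v in range(212,230)])
E
```

```text
[ 0.35822717 -0.25099305 -0.01870055] [-0.51451439  0.33844244 -0.23961845] [[ 0.96305783  0.26926518  0.00398492]
 [ 0.26928006 -0.96305428 -0.00383478]
 [ 0.00280512  0.00476618 -0.99998471]]
198 [(212, 0.002), (213, 0.001), (214, 0.0), (215, 0.001), (216, 0.0), (217, 0.0), (218, 0.0), (219, -0.001), (220, 0.02), (221, 0.022), (222, 0.024), (223, 0.026), (224, 0.028), (225, 0.029), (226, 0.032), (227, 0.033), (228, 0.034), (229, 0.036)]
202 [(212, -0.001), (213, 0.0), (214, -0.001), (215, -0.0), (216, -0.001), (217, -0.001), (218, 0.001), (219, 0.018), (220, 0.021), (221, 0.022), (222, 0.023), (223, 0.025), (224, 0.027), (225, 0.029), (226, 0.031), (227, 0.033), (228, 0.033), (229, 0.035)]
206 [(212, -0.001), (213, -0.001), (214, -0.001), (215, -0.0), (216, 0.0), (217, 0.0), (218, -0.0), (219, 0.017), (220, 0.018), (221, 0.019), (222, 0.02), (223, 0.022), (224, 0.023), (225, 0.024), (226, 0.027), (227, 0.029), (228, 0.029), (229, 0.029)]
308 [(212, 0.001), (213, 0.0), (214, -0.0), (215, 0.001), (216, 0.0), (217, -0.001), (218, 0.001), (219, 0.017), (220, 0.021), (221, 0.022), (222, 0.024), (223, 0.023), (224, 0.024), (225, 0.024), (226, 0.026), (227, 0.03), (228, 0.03), (229, 0.032)]
312 [(212, -0.0), (213, 0.0), (214, 0.001), (215, 0.001), (216, -0.001), (217, -0.001), (218, 0.001), (219, 0.018), (220, 0.02), (221, 0.022), (222, 0.024), (223, 0.026), (224, 0.028), (225, 0.029), (226, 0.031), (227, 0.033), (228, 0.034), (229, 0.036)]
```

Call:
carry_out(
  targets=[
    [[0.36, 0, 0, -0.006, 0.2, 0.2, 0], [0.36, 0.0135, 0.0038, 0, 0, 0, 0], [0.36, 0.0135, 0.0038, 0.0005, 0, 0, 0], [0.36, 0, 0, 0, 0, 0, 0]],
  ],
)

```text
t: 15.62
tcp_pos: [0.388, -0.2433, -0.0238]
tool_rot: [[0.963, 0.269, 0.002], [0.269, -0.963, -0.001], [0.001, 0.002, -1.0]]
force: [-0.0, -0.4, 0.3]
finger_gap: 0.0603
```

Call:
carry_out(
  targets=[
    [[0.36, 0.0135, 0.0042, 0, 0, 0, 0], [0.36, 0.0135, 0.0042, 0, 0, 0, 0], [0.36, 0.0135, 0.0042, 0, 0, 0, 0], [0.36, 0.0135, 0.0042, 0, 0, 0, 0], [0.36, 0, 0, 0, 0, 0, 0]],
  ],
)

```text
t: 16.25
tcp_pos: [0.4464, -0.225, -0.0237]
tool_rot: [[0.963, 0.27, 0.002], [0.27, -0.963, -0.001], [0.001, 0.002, -1.0]]
force: [-0.3, 0.7, -0.2]
finger_gap: 0.0602
```

```bash
python3 - <<'E'
from m import *
c=snap('top','t10.png')
cv2.imwrite('pics/t10z.png',cv2.resize(cv2.imread('pics/t10.png')[140:260,230:390],None,fx=5,fy=5))
o=readout.get_obs();print(o['tcp_pos'],o['force'])
E
```

```text
[ 0.44581407 -0.22504957 -0.02383599] [ 0.14776806  0.13423748 -0.7474945 ]
```

View pics/t10z.png

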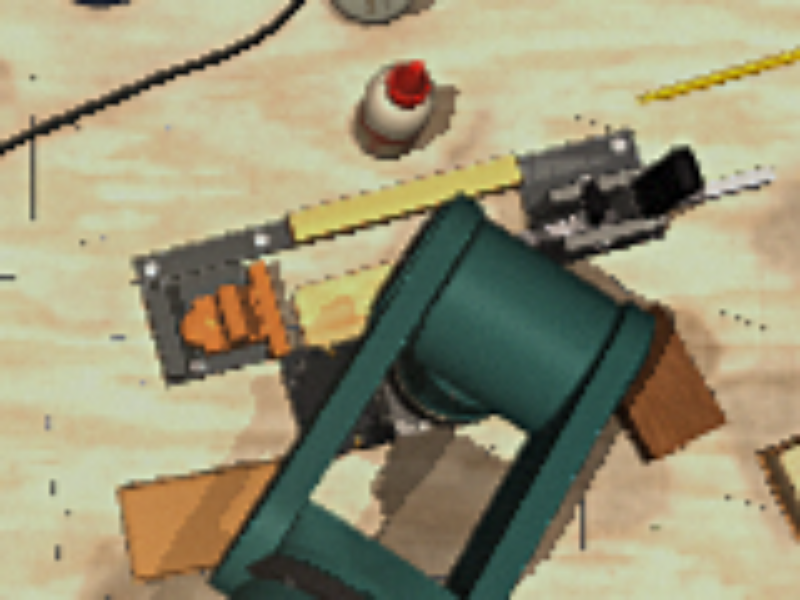

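Call:
carry_out(
  targets=[
    [[0.36, 0.012, 0.0045, 0, 0, 0, 0], [0.36, 0.01, 0.0035, 0, 0, 0, 0], [0.36, 0.004, 0.0011, 0, 0, 0, 0], [0.36, 0, 0, 0, 0, 0, 0]],
  ],
)

```text
t: 16.8
tcp_pos: [0.4728, -0.2155, -0.0239]
tool_rot: [[0.963, 0.269, 0.0], [0.269, -0.963, -0.001], [-0.0, 0.001, -1.0]]
force: [0.1, 0.4, -0.9]
finger_gap: 0.0604
```

Call:
carry_out(
  targets=[
    [[0.36, 0.003, 0.0008, 0, 0, 0, 0], [0.36, 0.002, 0.0006, 0, 0, 0, 0], [0.36, 0, 0, 0, 0, 0, 0]],
  ],
)

```text
t: 17.18
tcp_pos: [0.4743, -0.215, -0.0239]
tool_rot: [[0.963, 0.269, -0.007], [0.269, -0.963, -0.003], [-0.008, 0.001, -1.0]]
force: [0.1, -0.4, -0.2]
finger_gap: 0.0601
```

```bash
cat > bd.py <<'E'
from m import *
import sys
c=snap('wrist',sys.argv[1]+'.png');P=wpts(c);z=P[...,2];hsv=cv2.cvtColor(c['frame'],cv2.COLOR_RGB2HSV)
O2=np.array([.5165,-.1931])
import m; m.O=O2
o=readout.get_obs();print(o['tcp_pos'],o['force'])
def rep(name,mk,zt):
    mk=mk&(c['depth']>.1)
    n,l,s,ct=cv2.connectedComponentsWithStats(mk.astype(np.uint8))
    Q=wplane(c,zt)
    for i in range(1,n):
        if s[i,4]>150:
            k=l==i;f=m.fr(Q[k]);print(name,s[i],'z',np.round(np.percentile(z[k],[5,50,95]),4),rect(Q[k][:,:2]),'frame x',np.percentile(f[:,0],[1,50,99]).round(4),'y',np.percentile(f[:,1],[1,50,99]).round(4))
F=m.fr(P);near=(abs(F[...,0]+.0)<.1)&(F[...,1]>-.14)&(F[...,1]<.15)
rep('board',near&(z>.018)&(z<.0243),.022)
rep('fence',near&(z>.0245)&(z<.029),.026)
rep('blk',near&(z>.035)&(z<.045)&(hsv[...,1]>120),.038)
rep('jaw',near&(z>.030)&(z<.038)&(hsv[...,1]<100),.035)
E
python3 bd.py w11
```

```text
[ 0.47439707 -0.21504683 -0.02387488] [-1.91133799  0.33213276  0.93936596]
board [293   0  68  32 266] z [0.0184 0.0214 0.0238] (array([ 610.5, -217.7]), array([13.2, 41.2]), 0.01) frame x [0.0768 0.0806 0.0953] y [-0.0688 -0.0449 -0.0313]
board [  166    93   188   158 21516] z [0.0211 0.0223 0.0234] (array([ 511.8, -206.4]), array([ 93.2, 107.2]), 15.64) frame x [-0.0364  0.0017  0.0371] y [-0.0553 -0.0074  0.0405]
board [143 113  11 106 394] z [0.0184 0.0212 0.0241] (array([ 499.2, -141.3]), array([63.6,  3.5]), 15.33) frame x [-0.0332 -0.0011  0.0285] y [0.0531 0.0545 0.0561]
board [374 131   8  66 266] z [0.0183 0.0212 0.0239] (array([ 537.9, -272.4]), array([39.5,  3.6]), 16.7) frame x [-0.0198 -0.0013  0.019 ] y [-0.0838 -0.0822 -0.0806]
fence [297   0  61  30 203] z [0.0248 0.0267 0.0288] (array([ 609.7, -217.2]), array([36.5, 10. ]), 87.21) frame x [0.0776 0.0811 0.093 ] y [-0.066  -0.0458 -0.033 ]
fence [ 185   59  263   49 8730] z [0.0251 0.0263 0.0274] (array([ 575.3, -228.4]), array([ 20.2, 158.7]), 15.42) frame x [0.0377 0.0472 0.0568] y [-0.1266 -0.0407  0.0279]
fence
[... 293 characters left out ...]
 0.0192] y [-0.0842 -0.0829 -0.0816]
fence [407 158  52  19 826] z [0.0262 0.0274 0.0284] (array([ 548.4, -309.8]), array([10.4, 40.9]), 15.65) frame x [-0.0057 -0.0007  0.0044] y [-0.1407 -0.1193 -0.101 ]
blk [  80  112   64  114 4030] z [0.0367 0.0383 0.0411] (array([ 494.9, -124.9]), array([63.1, 37.8]), 17.33) frame x [-0.0324 -0.0015  0.0282] y [0.0537 0.0646 0.0848]
jaw [ 39 122  10  27 172] z [0.0307 0.0341 0.0376] (array([504.3, -69.6]), array([16.3,  8. ]), 11.75) frame x [0.0141 0.0219 0.0294] y [0.1186 0.1223 0.1261]
jaw [380 129  27  77 803] z [0.0322 0.0365 0.0378] (array([ 539.4, -277.1]), array([43.9, 14.3]), 14.58) frame x [-0.022   0.0016  0.0209] y [-0.093  -0.0862 -0.0804]
```

View pics/w11.png

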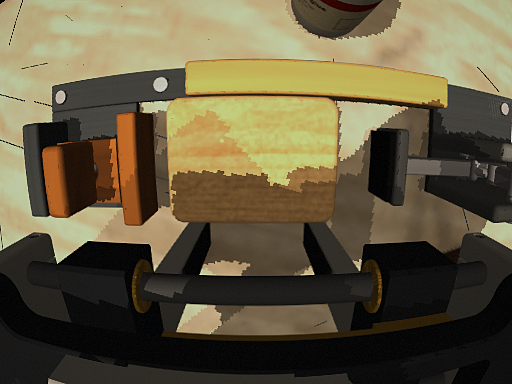

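Call:
carry_out(
  targets=[
    [[0.36, -0.019, -0.0054, 0, 0, 0, 0], [0.36, 0, 0, 0.05, 0, 0, 0], [0, 0, 0, 0.06, 0, 0, 0], [0, 0, 0, 0.06, 0, 0, 0], [0, 0, 0, 0.02, 0, 0, 0], [0, 0, 0, 0, 0, 0, 0]],
  ],
  force=18,
)

```text
t: 17.98
tcp_pos: [0.4479, -0.2196, 0.1691]
tool_rot: [[0.964, 0.267, -0.008], [0.267, -0.964, 0.0], [-0.008, -0.003, -1.0]]
force: [-0.2, 0.0, -0.0]
finger_gap: 0.0932
```

```bash
python3 bd.py w12
```

```text
[ 0.44755894 -0.21929678  0.16806329] [-0.01310092 -0.48562417  0.40059835]
board [ 216   89   83   62 4931] z [0.0208 0.0223 0.0236] (array([ 519.2, -200. ]), array([74.7, 99.1]), 15.82) frame x [-0.0364  0.0001  0.0365] y [-0.0556 -0.0075  0.0409]
fence [ 226   73  131   21 2046] z [0.025  0.0262 0.0275] (array([ 574.9, -228.5]), array([ 19.9, 157.9]), 15.54) frame x [0.037  0.0469 0.0566] y [-0.1274 -0.0466  0.028 ]
fence [332 118  33  10 261] z [0.0261 0.0274 0.0285] (array([ 547.6, -308. ]), array([10. , 41.8]), 15.51) frame x [-0.0057 -0.0008  0.004 ] y [-0.1398 -0.1187 -0.0981]
blk [179  96  26  54 948] z [0.0367 0.0382 0.0397] (array([ 495.8, -127.7]), array([62.7, 29.4]), 16.53) frame x [-0.0323 -0.0023  0.0279] y [0.0547 0.0648 0.0825]
blk [150 110  14  30 226] z [0.037  0.0383 0.0395] (array([483.5, -85.6]), array([35.1, 15.8]), 16.7) frame x [-0.0201 -0.0026  0.0144] y [0.1047 0.1101 0.1191]
jaw [320 104  12  37 179] z [0.0317 0.0364 0.0379] (array([ 539. , -278.2]), array([42.8, 13.4]), 16.52) frame x [-0.0217 -0.0021  0.0193] y [-0.0939 -0.086  -0.0812]
```

View pics/w12.png

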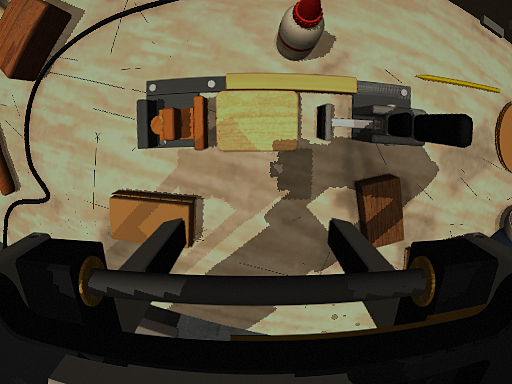

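Call:
carry_out(
  targets=[
    [[0, 0.036, -0.045, 0, 0, 0, 0], [0, 0.036, -0.045, 0, 0, 0, 0], [0, 0.03, -0.036, 0, 0, 0, 0], [0, 0.01, -0.012, 0, 0, 0, 0], [0, 0, 0, 0, 0, 0, 0]],
  ],
)

```text
t: 18.65
tcp_pos: [0.5556, -0.3577, 0.1533]
tool_rot: [[0.963, 0.267, -0.026], [0.268, -0.963, 0.015], [-0.021, -0.021, -1.0]]
force: [-0.2, 0.9, -0.9]
finger_gap: 0.0936
```

```bash
python3 - <<'E'
from m import *
import m; m.O=np.array([.5165,-.1931])
c=snap('wrist','w13.png');P=wpts(c);z=P[...,2]
o=readout.get_obs();print(o['tcp_pos'],o['tool_rot'].round(3).tolist(),m.fr(o['tcp_pos']),o['q'].round(1))
F=m.fr(P)
for n,a,b in(('handle top',.155,.175),('trig top',.135,.155)):
    k=(z>a)&(z<b)&(abs(F[...,0])<.03)&(F[...,1]<-.1)&(F[...,1]>-.24)&(c['depth']>.05)
    if k.sum():print(n,k.sum(),np.percentile(F[k][:,0],[2,50,98]).round(4),np.percentile(F[k][:,1],[2,50,98]).round(4))
E
```

```text
[ 0.55510934 -0.35710648  0.15318369] [[0.963, 0.268, -0.027], [0.268, -0.963, 0.015], [-0.022, -0.022, -1.0]] [-0.00691752 -0.16834772] [-37.5  21.   61.5  -0.2  99.2  36.9]
handle top 918 [-0.0131  0.0011  0.0133] [-0.1984 -0.1895 -0.1814]
trig top 599 [-0.0103  0.003   0.0138] [-0.1951 -0.1401 -0.132 ]
```

View pics/w13.png

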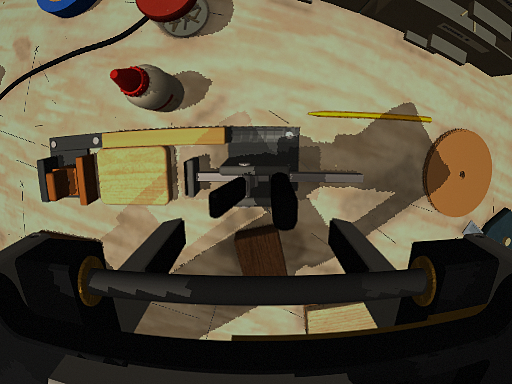

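Call:
carry_out(
  targets=[
    [[0, 0.009, -0.003, 0, -0.9, -1.5, 0], [0, 0, 0, -0.015, 0, 0, 0], [0, 0, 0, 0, 0, 0, 0]],
  ],
)

```text
t: 19.08
tcp_pos: [0.563, -0.3579, 0.1363]
tool_rot: [[0.963, 0.269, -0.001], [0.269, -0.963, 0.0], [-0.0, -0.0, -1.0]]
force: [0.2, 0.3, 0.5]
finger_gap: 0.0941
```

Call:
carry_out(
  targets=[
    [[0, 0.001, -0.003, -0.016, 0, 0, 0], [0, 0, 0, -0.016, 0, 0, 0], [0, 0, 0, -0.01, 0, 0, 0], [0, 0, 0, 0, 0, 0, 0]],
  ],
)

```text
t: 19.58
tcp_pos: [0.5634, -0.3602, 0.091]
tool_rot: [[0.963, 0.27, -0.001], [0.27, -0.963, 0.001], [-0.001, -0.001, -1.0]]
force: [0.7, -0.3, -0.2]
finger_gap: 0.094
```

```bash
python3 - <<'E'
from m import *
import m; m.O=np.array([.5165,-.1931])
c=snap('wrist','w14.png')
o=readout.get_obs();print(o['tcp_pos'],o['tool_rot'][:,2].round(3).tolist(),m.fr(o['tcp_pos']),o['force'])
E
```

```text
[ 0.56374258 -0.36044564  0.09167217] [-0.0, 0.0, -1.0] [ 0.00049973 -0.17388552] [ 0.02315748  0.60608511 -0.61061002]
```

View pics/w14.png

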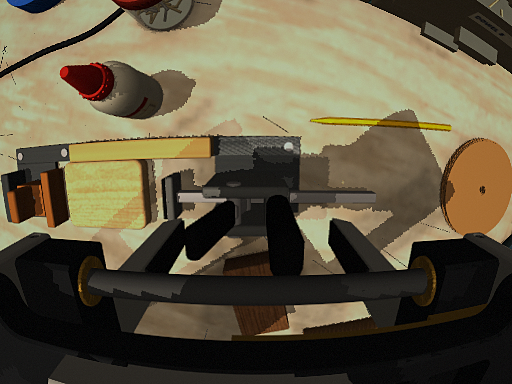

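Call:
carry_out(
  targets=[
    [[0, 0, 0, -0.008, 0, 0, 0], [0.5, 0.0005, -0.002, 0, 0, 0, 0], [0.7, 0.0005, -0.002, 0, 0, 0, 0], [0.7, 0.0005, -0.002, 0, 0, 0, 0], [0.7, 0.0005, -0.002, 0, 0, 0, 0], [0.7, 0, 0, 0, 0, 0, 0], [0.7, 0, 0, 0, 0, 0, 0]],
  ],
  force=20,
)

```text
t: 20.5
tcp_pos: [0.5655, -0.3658, 0.0859]
tool_rot: [[0.962, 0.272, -0.002], [0.272, -0.962, 0.004], [-0.0, -0.005, -1.0]]
force: [6.2, -13.9, -8.7]
finger_gap: 0.0376
```

```bash
cat > sq.py <<'E'
from m import *
import m,sys; m.O=np.array([.5165,-.1931])
c=snap('wrist',sys.argv[1]+'.png')
o=readout.get_obs();print(o['t'],o['tcp_pos'],o['tool_rot'][:,2].round(3).tolist(),m.fr(o['tcp_pos']).round(4),o['force'].round(1),o['finger_gap'])
P=wpts(c);z=P[...,2];F=m.fr(P);ok=c['depth']>.05
def r(n,k):
    k=k&ok
    if k.sum()>10:print(n,k.sum(),'x',np.percentile(F[k][:,0],[2,50,98]).round(4),'y',np.percentile(F[k][:,1],[2,50,98]).round(4))
r('jaw',(z>.028)&(z<.037)&(abs(F[...,0])<.022)&(F[...,1]<-.03)&(F[...,1]>-.11))
r('board',(z>.02)&(z<.0243)&(abs(F[...,0])<.036)&(F[...,1]<.05)&(F[...,1]>-.07))
r('block',(z>.036)&(z<.042)&(abs(F[...,0])<.035)&(F[...,1]<.09)&(F[...,1]>.04))
r('trig',(z>.12)&(z<.155)&(abs(F[...,0])<.015)&(F[...,1]<-.11)&(F[...,1]>-.18))
E
python3 sq.py w15
```

```text
20.55 [ 0.56586669 -0.36691655  0.08582447] [-0.001, 0.002, -1.0] [ 0.0008 -0.1807] [  5.5 -11.9  -6.9] 0.03593365527780979
jaw 349 x [-0.0204 -0.0002  0.0206] y [-0.1052 -0.083  -0.0721]
board 4899 x [-0.0341  0.0011  0.0346] y [-0.0559 -0.0138  0.0378]
block 769 x [-0.0318 -0.0016  0.0275] y [0.0539 0.0637 0.0821]
trig 1458 x [-0.0086  0.0063  0.0099] y [-0.1754 -0.1661 -0.1504]
```

View pics/w15.png

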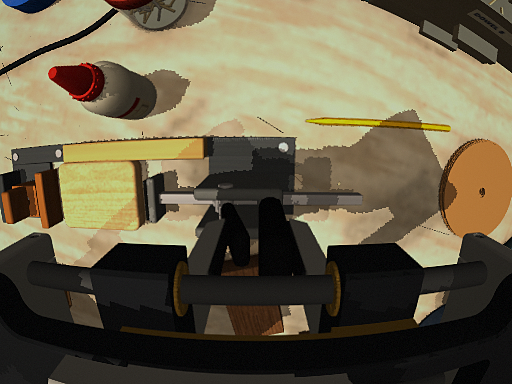

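Call:
carry_out(
  targets=[
    [[0, 0, 0, 0, 0, 0, 0], [0, 0, 0, 0, 0, 0, 0], [0, 0, 0, 0, 0, 0, 0], [0, 0, 0, 0, 0, 0, 0], [0, 0, 0, 0, 0, 0, 0], [0, 0, 0, 0, 0, 0, 0]],
  ],
)

```text
t: 21.3
tcp_pos: [0.5658, -0.3657, 0.0859]
tool_rot: [[0.962, 0.272, -0.001], [0.272, -0.962, 0.005], [0.0, -0.005, -1.0]]
force: [-0.9, 0.4, 0.7]
finger_gap: 0.0915
```

```bash
python3 sq.py w16
```

```text
21.35 [ 0.56584187 -0.36571573  0.08594196] [-0.001, 0.005, -1.0] [ 0.0011 -0.1795] [-0.   0.7  0.5] 0.09332418327793687
jaw 328 x [-0.0203 -0.0009  0.0204] y [-0.1055 -0.0827 -0.0716]
board 4907 x [-0.0341  0.0013  0.0347] y [-0.0558 -0.0136  0.0379]
block 773 x [-0.0318 -0.0014  0.0271] y [0.0541 0.0636 0.0823]
trig 1777 x [-0.0091  0.0051  0.0101] y [-0.1496 -0.1408 -0.1239]
```

Call:
carry_out(
  targets=[
    [[0.7, 0.0003, -0.001, 0, 0, 0, 0], [0.7, 0, -0.001, 0, 0, 0, 0], [0.7, 0, 0, 0, 0, 0, 0], [0.7, 0, 0, 0, 0, 0, 0], [0.7, 0, 0, 0, 0, 0, 0], [0.7, 0, 0, 0, 0, 0, 0], [0.7, 0, 0, 0, 0, 0, 0]],
  ],
)

```text
t: 22.22
tcp_pos: [0.5664, -0.3672, 0.0877]
tool_rot: [[0.962, 0.273, -0.0], [0.273, -0.962, 0.006], [0.001, -0.005, -1.0]]
force: [-0.8, 2.6, 1.6]
finger_gap: 0.0349
```

Call:
carry_out(
  targets=[
    [[0, 0, 0, 0, 0, 0, 0], [0, 0, 0, 0, 0, 0, 0], [0, 0, 0, 0, 0, 0, 0], [0, 0, 0, 0, 0, 0, 0], [0, 0, 0, 0, 0, 0, 0], [0, 0, 0, 0, 0, 0, 0]],
  ],
)

```text
t: 22.98
tcp_pos: [0.5661, -0.366, 0.0875]
tool_rot: [[0.962, 0.274, -0.001], [0.274, -0.962, 0.007], [0.001, -0.007, -1.0]]
force: [-1.2, 1.5, -0.2]
finger_gap: 0.0912
```

```bash
python3 sq.py w17
```

```text
23.025 [ 0.56605067 -0.3660046   0.08749478] [-0.001, 0.007, -1.0] [ 0.0012 -0.1799] [-0.7  1.  -0.5] 0.09294706582098133
jaw 335 x [-0.0201 -0.0012  0.0208] y [-0.1068 -0.0725 -0.0614]
board 4755 x [-0.0342  0.0016  0.0345] y [-0.0544 -0.0127  0.0381]
block 749 x [-0.0311 -0.0015  0.0275] y [0.0542 0.064  0.0821]
trig 1720 x [-0.0093  0.0051  0.0102] y [-0.1501 -0.1416 -0.1244]
```

Call:
carry_out(
  targets=[
    [[0.7, 0.0002, -0.001, -0.002, -0.4, 0, -0.3], [0.7, 0, -0.001, 0, 0, 0, 0], [0.7, 0, 0, 0, 0, 0, 0], [0.7, 0, 0, 0, 0, 0, 0], [0.7, 0, 0, 0, 0, 0, 0], [0.7, 0, 0, 0, 0, 0, 0], [0.7, 0, 0, 0, 0, 0, 0]],
  ],
)

```text
t: 23.9
tcp_pos: [0.5667, -0.3673, 0.0874]
tool_rot: [[0.963, 0.268, 0.0], [0.268, -0.963, -0.001], [-0.0, 0.001, -1.0]]
force: [-0.4, 2.6, 1.7]
finger_gap: 0.0352
```

Call:
carry_out(
  targets=[
    [[0, 0, 0, 0, 0, 0, 0], [0, 0, 0, 0, 0, 0, 0], [0, 0, 0, 0, 0, 0, 0], [0, 0, 0, 0, 0, 0, 0], [0, 0, 0, 0, 0, 0, 0], [0, 0, 0, 0, 0, 0, 0]],
  ],
)

```text
t: 24.65
tcp_pos: [0.5664, -0.3662, 0.0868]
tool_rot: [[0.963, 0.269, -0.001], [0.269, -0.963, 0.0], [-0.001, -0.0, -1.0]]
force: [0.1, 0.2, -0.7]
finger_gap: 0.0915
```

```bash
python3 sq.py w18
```

```text
24.7 [ 0.56632502 -0.36616178  0.08678285] [-0.001, 0.0, -1.0] [ 0.0014 -0.1801] [ 0.1  0.7 -1.1] 0.0933670629936183
jaw 389 x [-0.0198 -0.0009  0.0208] y [-0.1066 -0.0631 -0.0519]
board 4568 x [-0.0342  0.002   0.0346] y [-0.0494 -0.0055  0.0443]
block 776 x [-0.0313 -0.0014  0.0272] y [0.0542 0.0638 0.0821]
trig 1757 x [-0.0094  0.0053  0.0104] y [-0.1498 -0.1411 -0.1243]
```

View pics/w18.png

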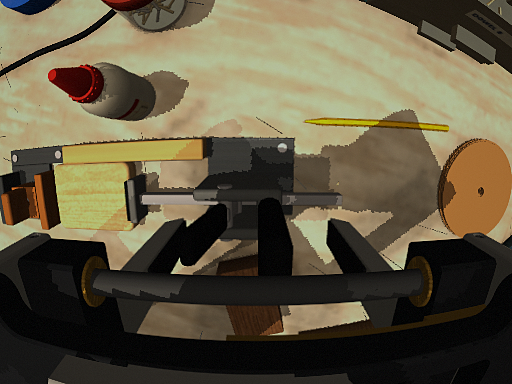

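Call:
carry_out(
  targets=[
    [[0.7, 0.0002, -0.001, 0, 0, 0, 0], [0.7, 0, -0.001, 0, 0, 0, 0], [0.7, 0, 0, 0, 0, 0, 0], [0.7, 0, 0, 0, 0, 0, 0], [0.7, 0, 0, 0, 0, 0, 0], [0.7, 0, 0, 0, 0, 0, 0], [0.7, 0, 0, 0, 0, 0, 0]],
  ],
)

```text
t: 25.58
tcp_pos: [0.5669, -0.3673, 0.0884]
tool_rot: [[0.963, 0.27, -0.0], [0.27, -0.963, 0.002], [0.0, -0.002, -1.0]]
force: [0.4, 3.2, 0.7]
finger_gap: 0.0346
```

Call:
carry_out(
  targets=[
    [[0, 0, 0, 0, 0, 0, 0], [0, 0, 0, 0, 0, 0, 0], [0, 0, 0, 0, 0, 0, 0], [0, 0, 0, 0, 0, 0, 0], [0, 0, 0, 0, 0, 0, 0], [0, 0, 0, 0, 0, 0, 0]],
  ],
)

```text
t: 26.32
tcp_pos: [0.5666, -0.3663, 0.0882]
tool_rot: [[0.963, 0.27, -0.001], [0.27, -0.963, 0.003], [-0.0, -0.003, -1.0]]
force: [0.1, 0.5, -0.4]
finger_gap: 0.0912
```

```bash
python3 sq.py w19
```

```text
26.375 [ 0.56654959 -0.36634405  0.0881863 ] [-0.001, 0.003, -1.0] [ 0.0016 -0.1803] [ 0.4  0.7 -0.5] 0.09304289133913089
jaw 394 x [-0.0197  0.      0.0208] y [-0.1047 -0.0558 -0.0445]
board 4259 x [-0.0344  0.0018  0.0347] y [-0.0428 -0.0002  0.0479]
block 750 x [-0.0314 -0.0018  0.0276] y [0.0556 0.0655 0.0836]
trig 1690 x [-0.0094  0.0051  0.0104] y [-0.1503 -0.1419 -0.1251]
```

Call:
carry_out(
  targets=[
    [[0.7, 0.0002, -0.001, 0, 0, 0, 0], [0.7, 0, -0.001, 0, 0, 0, 0], [0.7, 0, 0, 0, 0, 0, 0], [0.7, 0, 0, 0, 0, 0, 0], [0.7, 0, 0, 0, 0, 0, 0], [0.7, 0, 0, 0, 0, 0, 0], [0.7, 0, 0, 0, 0, 0, 0], [0.7, 0, 0, 0, 0, 0, 0]],
  ],
)

```text
t: 27.38
tcp_pos: [0.5653, -0.3614, 0.089]
tool_rot: [[0.962, 0.273, -0.006], [0.273, -0.962, 0.018], [-0.001, -0.019, -1.0]]
force: [1.0, -0.1, 0.8]
finger_gap: 0.0455
```

```bash
python3 sq.py w20
```

```text
27.425 [ 0.5652971  -0.36135255  0.08896326] [-0.006, 0.018, -1.0] [ 0.0018 -0.1752] [ 0.9 -0.7 -0.5] 0.04567729523041892
jaw 381 x [-0.0197  0.0002  0.0208] y [-0.1067 -0.0555 -0.0439]
board 4262 x [-0.0343  0.0018  0.0347] y [-0.0425  0.0005  0.0479]
block 757 x [-0.0317 -0.0013  0.0275] y [0.0558 0.0657 0.0837]
trig 1218 x [-0.0091  0.0077  0.0106] y [-0.1635 -0.157  -0.1428]
```

View pics/w20.png

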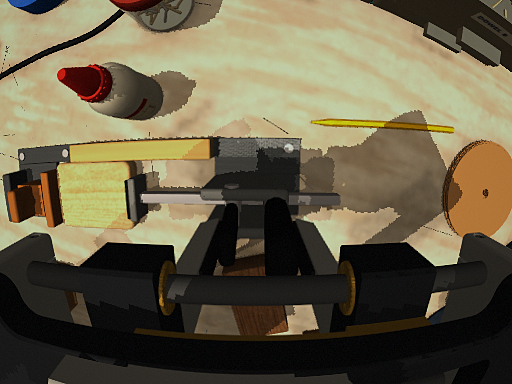

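Call:
carry_out(
  targets=[
    [[0, 0, 0, 0, 0, 0, 0], [0, 0, 0, 0, 0, 0, 0], [0, 0, 0, 0, 0, 0, 0], [0, 0, 0, 0, 0, 0, 0], [0, 0, 0, 0, 0, 0, 0], [0, 0, 0, 0, 0, 0, 0]],
  ],
)

```text
t: 28.18
tcp_pos: [0.5634, -0.3545, 0.0871]
tool_rot: [[0.961, 0.276, -0.013], [0.276, -0.961, 0.029], [-0.004, -0.032, -0.999]]
force: [-0.1, -0.9, -0.3]
finger_gap: 0.094
```

```bash
python3 sq.py w21
```

```text
28.225 [ 0.56334615 -0.3545273   0.08718402] [-0.013, 0.029, -0.999] [ 0.0017 -0.1681] [-0.3 -1.1  0.2] 0.0939311419376417
jaw 390 x [-0.02   -0.0002  0.0204] y [-0.1044 -0.0556 -0.0444]
board 4326 x [-0.0343  0.0019  0.0347] y [-0.0427  0.0002  0.0476]
block 766 x [-0.0307 -0.0017  0.0272] y [0.056  0.0657 0.0836]
trig 1890 x [-0.0095  0.0039  0.0104] y [-0.1465 -0.1363 -0.113 ]
```

View pics/w21.png

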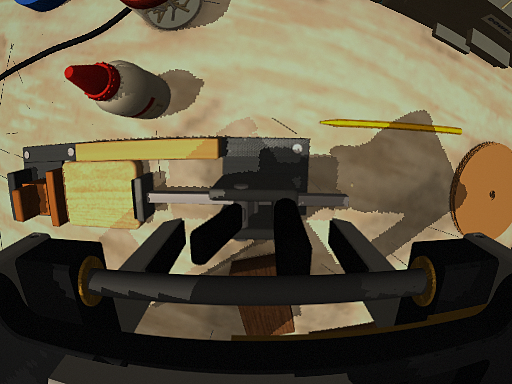

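Call:
carry_out(
  targets=[
    [[0, 0.002, -0.008, 0, -1.7, -0.7, -0.4], [0.6, 0, 0, 0, 0, 0, 0], [0.6, 0, 0, 0, 0, 0, 0], [0.6, 0, 0, 0, 0, 0, 0], [0.6, 0, 0, 0, 0, 0, 0], [0.6, 0, 0, 0, 0, 0, 0], [0.6, 0, 0, 0, 0, 0, 0], [0.6, 0, 0, 0, 0, 0, 0]],
  ],
  force=22,
)

```text
t: 29.22
tcp_pos: [0.5652, -0.3609, 0.0877]
tool_rot: [[0.963, 0.269, 0.0], [0.269, -0.963, 0.002], [0.001, -0.002, -1.0]]
force: [0.5, 1.4, 1.6]
finger_gap: 0.0477
```

Call:
carry_out(
  targets=[
    [[0.6, 0, 0, 0, 0, 0, 0], [0.6, 0, 0, 0, 0, 0, 0], [0, 0, 0, 0, 0, 0, 0], [0, 0, 0, 0, 0, 0, 0], [0, 0, 0, 0, 0, 0, 0], [0, 0, 0, 0, 0, 0, 0], [0, 0, 0, 0, 0, 0, 0]],
  ],
)

```text
t: 30.1
tcp_pos: [0.5623, -0.352, 0.0834]
tool_rot: [[0.962, 0.273, -0.01], [0.273, -0.962, 0.018], [-0.005, -0.02, -1.0]]
force: [0.2, 0.2, -0.7]
finger_gap: 0.0927
```

```bash
python3 sq.py w22
```

```text
30.15 [ 0.56235287 -0.35206992  0.08356727] [-0.01, 0.018, -1.0] [ 0.0014 -0.1654] [-0.1 -0.1 -0.8] 0.09362449008015988
jaw 413 x [-0.0197  0.0006  0.0206] y [-0.1033 -0.0555 -0.0439]
board 4499 x [-0.0342  0.002   0.0347] y [-0.0425  0.0001  0.0478]
block 795 x [-0.0314 -0.0013  0.0276] y [0.056  0.0656 0.084 ]
trig 1984 x [-0.0094  0.004   0.0103] y [-0.1465 -0.1359 -0.1116]
```

Call:
carry_out(
  targets=[
    [[0, 0.001, -0.004, 0.005, 0, 0, 0], [0, 0, 0, 0.03, 0, 0, 0], [0, 0, 0, 0.03, 0, 0, 0], [0, 0, 0, 0.04, 0, 0, 0], [0, -0.04, 0.02, 0.03, 0, 0, 0], [0, -0.05, 0.03, 0, 0, 0, 0], [0, -0.05, 0.03, 0, 0, 0, 0], [0, 0, 0, 0, 0, 0, 0]],
  ],
)

```text
t: 31.15
tcp_pos: [0.42, -0.2792, 0.2253]
tool_rot: [[0.963, 0.269, -0.005], [0.269, -0.963, 0.011], [-0.002, -0.012, -1.0]]
force: [0.5, -0.7, -0.1]
finger_gap: 0.0937
```

```bash
python3 bd.py w23 | cut -c1-260; python3 sq.py w24; python3 -c "
from h import *
c=snap('scene','s24.png');cv2.imwrite('pics/s24z.png',cv2.resize(cv2.imread('pics/s24.png')[150:310,190:400],None,fx=3.5,fy=3.5))"
```

```text
[ 0.42177149 -0.28055573  0.22567066] [0.17283229 0.44592285 0.31829197]
board [ 177   64  105   56 3636] z [0.0208 0.0225 0.0238] (array([ 520.8, -207.7]), array([ 77.1, 147.3]), 15.93) frame x [-0.0376 -0.0002  0.0374] y [-0.0493  0.0059  0.0566]
fence [ 196   52  115   15 1473] z [0.025  0.0262 0.0276] (array([ 575. , -228.3]), array([ 20.3, 158.6]), 15.37) frame x [0.0373 0.0468 0.0565] y [-0.1275 -0.0499  0.0282]
fence [257  88  62   9 453] z [0.0254 0.0272 0.0284] (array([ 541.7, -287.5]), array([11.1, 84.5]), 15.51) frame x [-0.0063 -0.0006  0.0043] y [-0.1399 -0.098  -0.0555]
blk [155  72  22  45 656] z [0.0366 0.0382 0.04  ] (array([ 495.3, -125.9]), array([62. , 30.9]), 15.8) frame x [-0.0328 -0.0026  0.0274] y [0.0564 0.0666 0.0844]
31.25 [ 0.42282193 -0.2812336   0.22542547] [-0.004, 0.01, -1.0] [-0.1139 -0.0597] [-0.6 -0.4 -0.3] 0.09403837581969635
jaw 165 x [-0.0204 -0.0016  0.0177] y [-0.1077 -0.0469 -0.0429]
board 3170 x [-0.0345 -0.      0.0342] y [-0.0409  0.0031  0.0483]
block 632 x [-0.0321 -0.0026  0.0266] y [0.0564 0.0662 0.0829]
trig 222 x [-0.0121 -0.0024  0.0088] y [-0.1445 -0.1356 -0.1312]
```

View pics/w24.png

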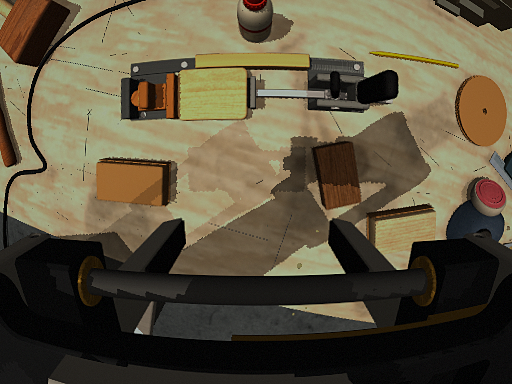

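View pics/s24z.png

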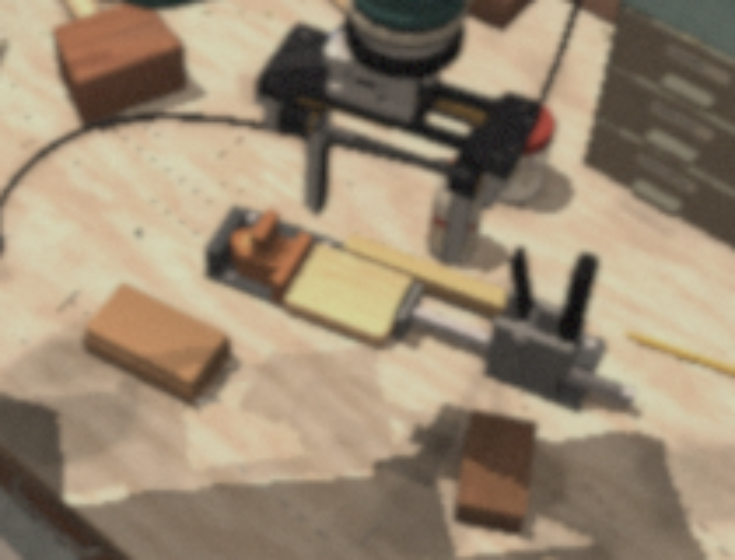

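```bash
python3 -c "
from bench import manip;print(manip.sign_off())"
```

```text
the job is handed in; nothing more can be done
None
```

I set the clamp up for flat work and handed the job in at about 31 s of the 64 s allowed; sign-off gives no verdict. The stop block is turned end for end and back on its pin. The board is pushed square to the fence. The jaw was closed with six trigger squeezes.

**Last checks before hand-in:**
- **Stop block:** its top is 38 mm high, as at the start, so it is fully seated. Its flat face is at y ≈ 56 mm, and it sits within about 2–3 mm of where it started on the pin.
- **Board:** lies flat with its centre at x ≈ 0 mm, within about 0.5° of square, and touches both jaw and block.
- **Grip:** the trigger reached full travel in the first four squeezes. In the last two it stopped short, pinched at 20 N and then 22 N. The jaw stayed put after each release. I could not measure the contact force directly; stalling short and not slipping back are the evidence for it.
- **Rest:** the trigger is back at its let-go position, the bottle is upright, and the robot was about 0.2 m clear with only noise on the wrist force.

**What failed or disagreed:**
- **Missed grasps:** the first two grasps closed on air above the fin. The fingertips seen in the wrist camera were about 36 mm higher than the reported TCP. I used that offset from then on, and the third grasp held.
- **Frame position:** the clamp-frame points I measured differed by about 2 mm between pictures.

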